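# Set a bar to length against a flip-down stop

### The job

Flip the hinged stop flag fully down into the path, then slide the metal bar flat along the plate, with its long side flush against the fence, until its end bears solidly on the stop screw in the flag. Press it home with a push of about 8 N held for a second (over 12 N would upset the stop's setting), then let go, leaving the flag down and the bar flush with the fence and still pushing the screw's sprung plunger in. Leave the spanner and the dowel pin where they lie.

Things in the scene. Friction and masses are not known exactly. Their poses are not given: they have to be found in the camera images.
- fixture: Grey painted steel base plate fixed to the bench, top 10 mm above the bench, 165 mm (x -70 to +95) by 270 mm (y). Origin on the bench; x points across the fence away from the robot, y along it to the left. A low dark steel fence runs along its whole length: front face at x = +30, rear face at +45 mm, 14 mm high above the plate. The bar slides along its -x side towards -y, to the stop.
- stop: Dark steel stop unit fixed behind the fence near its -y end (where, differs). Origin: centre of its underside on the plate, at fixture x = +68, z = 10 mm; axes as the fixture's. Block 40 x 50 x 34 mm; two cheeks, 65 mm high, 38 mm over their outsides, carry the flag's hinge pin. Pressing the bar on the flag's screw with over 12 N would upset it.
- flag_hinge (a point): Centre of the hinge pin of the flag, in the stop unit's frame at x = 0, y = 0, z = 54 mm; the pin lies along y.
- flag (a joint): Angle of the aluminium flag: 0 = fully down at its hard limit (arm level, pointing to -x across the fence), 1.57 = arm straight up; starts between 1.1 and 1.5. Stiff hinge (0.12 N m, 1.5 N at the tab): it stays where it is left. Flag 12 mm thick along y, arm 14 mm deep; a paddle 28 mm wide stands at right angles to the arm, hanging down to 5 mm above the plate when down.
- flag_tab (a point): Centre of the tab at the free end of the flag's arm, 85 mm from the hinge pin (tab 12 mm thick along y, 14 mm deep, ends 95 mm from the pin); place to pinch or push. At flag angle q it is at x = -85 cos q, y = 0, z = 54 + 85 sin q mm in the stop unit's frame.
- flag_paddle (a point): Point on the mid-plane of the paddle where the axis of the adjusting screw (16 mm diameter, along y) passes; 53 mm from the hinge pin along the arm, 34 mm below the arm's centre line when down. The screw's solid end faces +y, 10 to 40 mm from this point: how far it is turned out differs and is not measured. A sprung plunger (8 mm diameter, 0.3 to 0.7 N) sticks out 4 mm further.
- bar: Loose aluminium bar, 30 mm wide (x), 100 mm long (y), 40 mm high, about 0.32 kg, lying on the plate to the +y side of the stop, 12 to 27 mm clear of the fence and up to 0.12 rad askew. Origin: centre of its underside; long axis = own y. Flush with the fence its centre is at fixture x = +15 mm.
- spanner: Loose flat spanner, 27 x 134 x 5 mm, lying on the bench in front of the plate; origin at its centre. Not to be moved.
- dowel: Loose dowel pin, 13 mm diameter, 46 mm long, lying on the bench in front of the plate; origin at its centre. Not to be moved.

How it is judged:
By the outcome, as a careful person would: the job done as asked, in the order asked, and still so for the second after the job is handed in, with the robot touching nothing.
It also fails if it takes over 61 s, if anything falls off the work surface, if the arm or the gripper's body presses on something with over 40 N, if the wrist force passes 120 N, or if a joint passes its speed limit or range.

### The arm

A 7-joint arm with a two-finger parallel gripper is mounted at the origin on a cart in front of the work surface, level with it; the furniture and walls round the work are solid. World frame = base frame: x ahead of the robot, y to its left, z up, the work surface at z = 0. Lengths are in m, angles in rad, forces in N, time in s.
With the tool pointing down it reaches from about 0.35 to 0.9 m from the base axis. Payload 8.1 kg.
Tool frame: the origin (TCP) lies at the centre of the arm's flange, where the gripper is bolted on; the fingertips stand ahead of it and the grasp point (between the pads) lies 159 mm ahead of it (robot.tips_ahead is the x of the fingertips in the tool frame, in m); x points along the fingers, y is the direction in which the jaws open and shut, and the axes are right-handed (so a half turn about x gives the same grasp; the last joint's range is limited). The gripper opens to 92 mm and grips with 3 to 60 N. Pads are 19 mm wide; open, the fingers measure 130 mm over their backs; the gripper's body (75 mm by 190 mm) begins 47 mm behind the grasp point.
Start: joints at [1.001, 0.434, 0.025, 1.573, -0.012, 1.134, -0.075], TCP at [0.281, -0.558, 0.405] pointing down, gripper open.
Joint ranges: [-2.62, 2.62], [-0.44, 2.09], [-1.27, 1.32], [0.08, 2.57], [-1.32, 4.46], [0.12, 2], [-2.74, 2.74]. Speed limits (rad/s): [2.22, 2.22, 3.01, 3.01, 3.14, 3.14, 3.14].

### API

Orientations are given as a unit quaternion [w, x, y, z].
In Python, from workcell import robot gives the robot as it stands.
- The arm moves only by the tool drive_tool, never from a script. Its argument "series" is a list of rows, each an object with "xyz": the shift along the world's x, y, z in mm, a list of three; "roll": the turn about the world's z in degrees. A call has 1 to 12 rows; each row shifts and turns the pose as measured when the row begins; what a row does not reach is not made up. A row lasts 1/8 s, in which the tool goes at most 62.5 mm and 10.7 degrees, less where a joint would pass 70% of its speed; a pose out of reach is approached as far as the arm can. A call is refused whole if a number of a shift passes 62.5 or a number of a turn 10.7, either way. A call with a gripper value outside its range is refused whole. "fingers" is the closure, from 0 (fully open) to 1 (shut), set as the call begins (left out, the last holds). The fingers move at their own pace and stop on an object; "squeeze" is the grip in N (left out, the last holds). Time passes only in rows, so rows that do not move let the fingers close. It gives the time, the measured TCP pose, the force and the opening at its end, in the units of the state.
- robot.get_state(): the state, without advancing time (a new reading comes with each control period).
- robot.capture(name): name is "scene" or "top" or "wrist"; returns a dict with "image" (420x560x3 uint8, red, green, blue), "mtx" (3x3 intrinsics, pixels), "dist_coeffs" ([k1, k2, p1, p2, k3] as OpenCV has them; the pictures are not rectified), "extrinsics" (4x4, takes a point from world to camera coordinates); the wrist camera has in their place "tool_from_camera" (4x4, takes a point from camera to tool coordinates, whose origin is the TCP and whose axes are the tool frame's). Camera axes: x right, y down, z forward; pixel columns grow to the right and rows downward; lengths in m; the calibration is good to about 2 mm. A picture is of the moment at which its call begins: read the wrist's pose just before it. There is no depth.
- robot.job_done(): hands the job in, once; it reports no verdict.
The state is a dict: "t": time; "joint_positions": joint angles; "qvel": joint speeds; "joint_torque": joint torques, N m; "ee_pos": TCP position; "eef_rot": TCP orientation; "contact_force": force on the tool from outside, world axes, zero at the start; "ft_torque": the same for the moment, N m; "width": finger opening in m.
Only numpy, scipy, OpenCV 4.12 (cv2) and the standard library are available. Lean on these libraries where they do the work, as an engineer would, in place of code of your own. Each camera call takes 0.05 s, during which the arm holds its last target.

## Working session

There is one attempt and no reset: what is moved stays moved. The work goes in short steps, Python scripts to look and compute and a tool call to move; the robot and the scene stay as the last step left them, time stands still between calls to the robot, and variables do not carry over. Pictures are saved under pics/ and viewed, and the job is handed in when it is done.

Besides the shell and the picture viewer there is one more tool, called after ">>>" as name([rows], argument=value, ...), one row to a line, values as JSON. drive_tool: Moves the arm, as the interface text tells. Its arguments: {"type":"object","properties":{"series":{"type":"array","items":{"type":"object","properties":{"xyz":{"type":"array","items":{"type":"number"}},"roll":{"type":"number"}}}},"fingers":{"type":"number"},"squeeze":{"type":"number"}},"required":["series"]}

```bash
mkdir -p pics; ls
cat > h.py <<'E'
import numpy as np, cv2
from workcell import robot
def snap(n,f):
    c=robot.capture(n); cv2.imwrite('pics/'+f,c['image'][:,:,::-1]); return c
def ray(c,uv):
    p=cv2.undistortPoints(np.array([[uv]],float),np.array(c['mtx']),np.array(c['dist_coeffs']))[0,0]
    E=np.array(c['extrinsics']);R=E[:3,:3];t=E[:3,3]
    return -R.T@t, R.T@np.array([p[0],p[1],1])
def onz(c,uv,z):
    o,d=ray(c,uv); return o+d*(z-o[2])/d[2]
def proj(c,P):
    E=np.array(c['extrinsics']); r,_=cv2.Rodrigues(E[:3,:3])
    return cv2.projectPoints(np.array(P,float).reshape(-1,1,3),r,E[:3,3],np.array(c['mtx']),np.array(c['dist_coeffs']))[0][:,0]
E
python3 - <<'E'
from h import *
import pickle
s=robot.get_state();print(s, robot.tips_ahead)
for n in ['scene','top']:
    c=snap(n,n+'0.png');pickle.dump(c,open(n+'0.pkl','wb'));print(n,c['mtx'],c['extrinsics'])
E
```

```text
pics
{'t': 0.0, 'joint_positions': array([ 1.00137787,  0.43522245,  0.0249257 ,  1.57410502, -0.01163276,
        1.1339521 , -0.07510782]), 'qvel': array([-0.00040971,  0.00136823,  0.00274959, -0.00099301, -0.00025663,
        0.00264068, -0.00140462]), 'joint_torque': array([-1.44624348e-03, -6.67838645e+01,  9.84124951e-01, -3.14461184e+01,
       -6.06151507e-02,  4.27514885e-02,  1.15617440e-04]), 'ee_pos': array([ 0.28117505, -0.55792461,  0.40394144]), 'eef_rot': array([-0.16301174, -0.68777904, -0.16405609,  0.68809357]), 'contact_force': array([ 0.27927203,  0.29684621, -0.37254232]), 'ft_torque': array([-0.01635889, -0.00230079, -0.01329281]), 'width': 0.09163836221602045} 0.178
scene [[492.76817417   0.         279.11202724]
 [  0.         492.76817417 204.449137  ]
 [  0.           0.           1.        ]] [[-0.70383634 -0.71015581  0.01712108  0.43209911]
 [-0.44215205  0.41909899 -0.79300542  0.20396997]
 [ 0.55598198 -0.56571616 -0.60897395  0.69589583]
 [ 0.          0.          0.          1.        ]]
top [[536.78970408   0.         277.83620512]
 [  0.         536.78970408 208.40442607]
 [  0.           0.           1.        ]] [[ 0.01585124 -0.99936817 -0.03181199  0.15342604]
 [-0.99730389 -0.0135226  -0.07212545  0.49584006]
 [ 0.0716497   0.0328695  -0.99688812  0.88275533]
 [ 0.          0.          0.          1.        ]]
```

View pics/scene0.png

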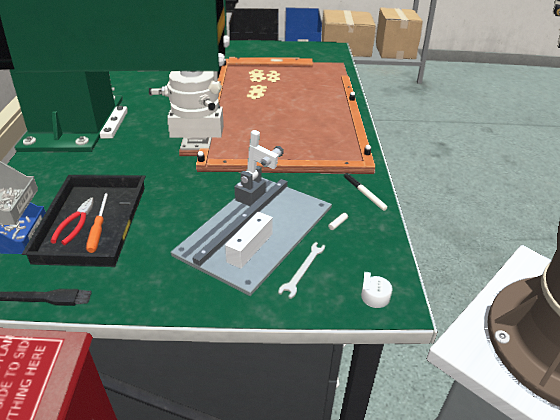

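View pics/top0.png

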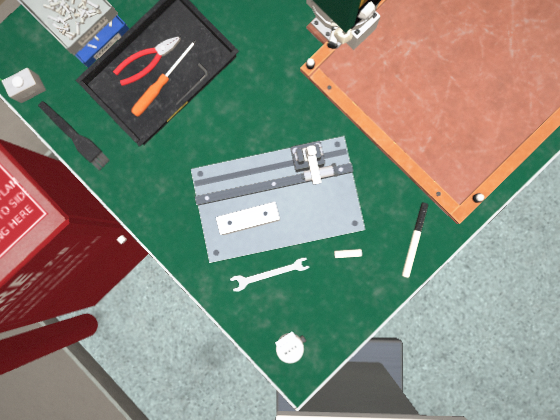

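The scene view shows the plate with the fence, the stop with its flag raised, and the pale bar near the robot side. In the top view the plate corners are at about (192,170), (344,136), (364,229) and (209,262). The bar is around (248,218), the stop (308,155), and the spanner and dowel are below the plate at (270,275) and (347,253).

Run:
```python
from h import *
import pickle
c=pickle.load(open('top0.pkl','rb'));im=c['image'][:,:,::-1]
cv2.imwrite('pics/top0z.png',cv2.resize(im[125:300,180:375],None,fx=4,fy=3.42*4/3.42*0.85,interpolation=cv2.INTER_CUBIC))
d=pickle.load(open('scene0.pkl','rb'));im2=d['image'][:,:,::-1]
cv2.imwrite('pics/scene0z.png',cv2.resize(im2[120:300,165:340],None,fx=3.3,fy=3.3,interpolation=cv2.INTER_CUBIC))
hsv=cv2.cvtColor(im,cv2.COLOR_BGR2HSV)
roi=np.zeros(im.shape[:2],np.uint8);roi[128:268,183:372]=1
m=((hsv[...,1]<90)*roi).astype(np.uint8)
m=cv2.morphologyEx(m,cv2.MORPH_CLOSE,np.ones((7,7)))
m=cv2.morphologyEx(m,cv2.MORPH_OPEN,np.ones((15,15)))
cs,_=cv2.findContours(m,cv2.RETR_EXTERNAL,cv2.CHAIN_APPROX_NONE)
k=max(cs,key=cv2.contourArea);
P=np.array([onz(c,p[0],.01)[:2] for p in k],np.float32)
r=cv2.minAreaRect(P);print('plate',r,cv2.boxPoints(r))
g=cv2.cvtColor(im,cv2.COLOR_BGR2GRAY)
for th in (200,215,225):
    roi=np.zeros(g.shape,np.uint8);roi[195:242,208:290]=1
    m=((g>th)*roi).astype(np.uint8);m=cv2.morphologyEx(m,cv2.MORPH_CLOSE,np.ones((5,5)))
    cs,_=cv2.findContours(m,cv2.RETR_EXTERNAL,cv2.CHAIN_APPROX_NONE)
    k=max(cs,key=cv2.contourArea)
    P=np.array([onz(c,p[0],.05)[:2] for p in k],np.float32)
    r=cv2.minAreaRect(P);print(th,'bar',r,cv2.boxPoints(r).tolist())
```

```text
plate ((0.511169970035553, 0.16319617629051208), (0.16629832983016968, 0.2745089828968048), 12.954939842224121) [[0.39936686 0.27831632]
 [0.46090758 0.01079449]
 [0.6229731  0.04807603]
 [0.56143236 0.31559786]]
200 bar ((0.47521212697029114, 0.20747226476669312), (0.07496131211519241, 0.1323293298482895), 0.8693239092826843) [[0.4367319345474243, 0.2730606496334076], [0.4387396574020386, 0.1407465636730194], [0.513692319393158, 0.14188387989997864], [0.5116845965385437, 0.2741979658603668]]
215 bar ((0.4761415421962738, 0.20920181274414062), (0.031176084652543068, 0.10107772797346115), 15.446748733520508) [[0.44765588641166687, 0.2537633776664734], [0.4745772182941437, 0.1563367247581482], [0.5046272277832031, 0.16464024782180786], [0.47770586609840393, 0.26206690073013306]]
225 bar ((0.4755224287509918, 0.20911921560764313), (0.03037400171160698, 0.1010168120265007), 15.739651679992676) [[0.4472036361694336, 0.25361403822898865], [0.47460609674453735, 0.1563849300146103], [0.50384122133255, 0.1646243929862976], [0.4764387607574463, 0.26185351610183716]]
```

View pics/top0z.png

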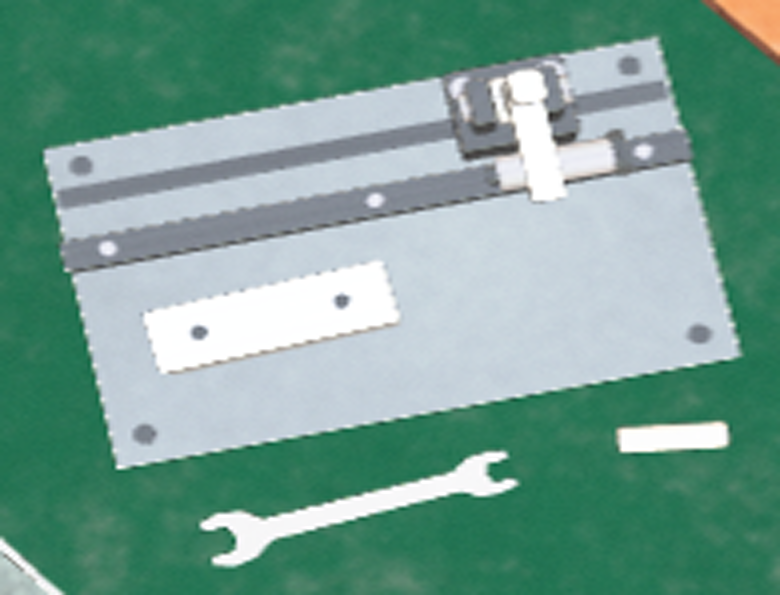

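View pics/scene0z.png

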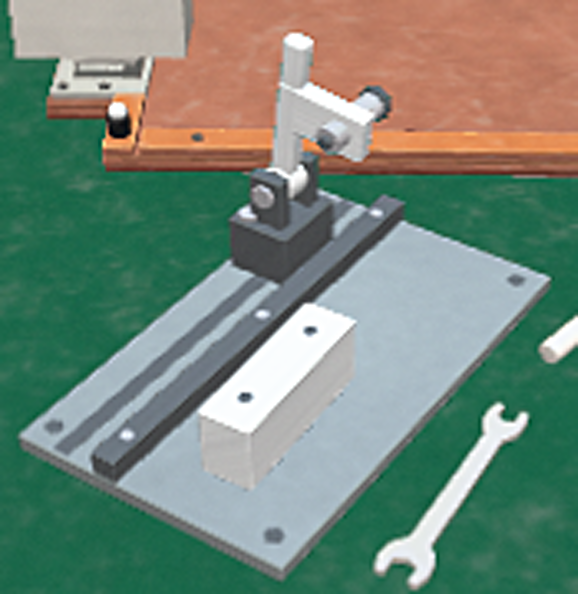

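```bash
cat >> h.py <<'E'
YAW=np.radians(12.95)
ax=np.array([np.cos(YAW),np.sin(YAW)]);ay=np.array([-np.sin(YAW),np.cos(YAW)])
O=np.array([.5112,.1632])-.0125*ax
def fx(P): d=np.asarray(P)[:2]-O; return np.round(np.array([d@ax,d@ay])*1000,1)
def w(x,y,z): p=O+(ax*x+ay*y)/1000; return np.array([p[0],p[1],z/1000])
E
python3 - <<'E'
from h import *
import pickle
c=pickle.load(open('top0.pkl','rb'));d=pickle.load(open('scene0.pkl','rb'))
zt=lambda X,Y:(180+X/4,125+Y/3.4)
zs=lambda X,Y:(165+X/3.3,120+Y/3.3)
print('plate corners top',[fx(onz(c,zt(*p),.01)) for p in[(45,148),(657,38),(741,355),(118,467)]])
print('plate corners scene',[fx(onz(d,zs(*p),.01)) for p in[(20,440),(283,577),(550,282)]])
print('fence top front',[fx(onz(c,zt(*p),.024)) for p in[(70,270),(690,158)]])
print('block top',[fx(onz(c,zt(*p),.044)) for p in[(445,76),(463,158),(578,136)]])
print('block sc',[fx(onz(d,zs(*p),.044)) for p in[(232,225),(283,250),(331,207)]],fx(onz(d,zs(283,282),.01)))
print('bar scene top',[fx(onz(d,zs(*p),.05)) for p in[(200,412),(250,430),(356,320),(307,303)]], fx(onz(d,zs(250,487),.01)))
print('tab end')
from scipy.optimize import least_squares
# tab end centre: two rays
o1,d1=ray(c,zt(548,192));
for p in [(297,40)]:
    o2,d2=ray(d,zs(*p)); A=np.c_[d1,-d2];s=np.linalg.lstsq(A,o2-o1,rcond=None)[0];a=o1+s[0]*d1;b=o2+s[1]*d2;print(fx(a),fx(b),a[2],b[2])
E
```

```text
plate corners top [array([ 94.1, 132.8]), array([  92.6, -135.2]), array([ -70.3, -135.1]), array([-69.7, 134.1])]
plate corners scene [array([ 89.2, 136.9]), array([-75.3, 138.9]), array([ -74.7, -129.8])]
fence top front [array([ 29.6, 132.3]), array([  28.7, -133.8])]
block top [array([ 87. , -41.6]), array([ 46.2, -40.4]), array([ 46.6, -88.7])]
block sc [array([ 81.2, -36.5]), array([ 43.7, -33. ]), array([ 44.5, -82.1])] [ 52.9 -45.1]
bar scene top [array([ -2.7, 103.2]), array([-30.2, 100.2]), array([-27.1,   2.5]), array([1.9, 4.8])] [-28.   99.3]
tab end
[  8.6 -62.5] [ 39.1 -42.6] 0.17047837023540047 0.1725629698836077
```

```bash
cat >> h.py <<'E'
def tool(s=None):
    s=s or robot.get_state(); q=s['eef_rot']; 
    from scipy.spatial.transform import Rotation as R
    M=R.from_quat([q[1],q[2],q[3],q[0]]).as_matrix(); return s['ee_pos'],M
def go(x,y,z):  # shift mm world to bring fingertips to fixture x,y,z(tip) mm
    p,M=tool(); tip=p+M[:,0]*robot.tips_ahead; print('tip fx',fx(tip),round(tip[2]*1000,1),'shift',np.round((w(x,y,z)-tip)*1000,1),'jaw yaw',np.degrees(np.arctan2(M[1,1],M[0,1])),'target',12.95)
E
python3 - <<'E'
from h import *
import pickle
p,M=tool();print(M)
go(90,-65,130)
c=pickle.load(open('top0.pkl','rb'))
zt=lambda X,Y:(180+X/4,125+Y/3.4)
for z in(.14,.15,.16):print(z,fx(onz(c,zt(546,198),z)))
for z in(.10,.11,.12):print(z,[fx(onz(c,zt(*p),z)) for p in[(498,172),(613,155),(560,165)]])
E
```

```text
[[-6.85268910e-04  4.49968471e-01 -8.93044179e-01]
 [ 1.17842820e-03 -8.93043405e-01 -4.49968985e-01]
 [-9.99999071e-01 -1.36073820e-03  8.17193454e-05]]
tip fx [-373.4 -651. ] 226.0 shift [320.3 675.  -96. ] jaw yaw -63.25831219268547 target 12.95
0.14 [  9.6 -63.3]
0.15 [  8.5 -62.6]
0.16 [  7.4 -62. ]
0.1 [array([ 29.4, -50.4]), array([ 27.5, -95.1]), array([ 27.4, -74.3])]
0.11 [array([ 28.1, -49.9]), array([ 26.3, -94.1]), array([ 26.2, -73.6])]
0.12 [array([ 26.8, -49.5]), array([ 25. , -93.1]), array([ 24.9, -72.8])]
```

Run:
```python
from h import *
import pickle
c=pickle.load(open('top0.pkl','rb'))
for z in(.1,.2,.3):print(z,[fx(onz(c,p,z)) for p in[(312,35),(345,48),(378,22)]])
```

```text
0.1 [array([ 242.6, -108.5]), array([ 211., -154.]), array([ 239.7, -212.5])]
0.2 [array([203.9, -96.8]), array([ 176.2, -136.8]), array([ 201.4, -188.2])]
0.3 [array([165.2, -85.2]), array([ 141.3, -119.6]), array([ 163. , -163.9])]
```

>>> drive_tool([
  {"xyz": [20,55,0],"roll": 8},
  {"xyz": [20,55,0],"roll": 8},
  {"xyz": [20,55,0],"roll": 8},
  {"xyz": [20,55,0],"roll": 8},
  {"xyz": [20,55,0],"roll": 8},
  {"xyz": [20,55,0],"roll": 8},
  {"xyz": [20,55,0],"roll": 8},
  {"xyz": [20,55,0],"roll": 8},
], fingers=1, squeeze=20)

```text
t: 1.1
ee_pos: [0.4405, -0.1078, 0.4017]
eef_rot: [0.51, 0.489, 0.51, -0.491]
contact_force: [1.1, -0.7, -0.2]
width: 0.0166
```

Run:
```python
from h import *
import pickle
c=pickle.load(open('top0.pkl','rb'))
for z in(.3,.4,.5,.6):print(z,[fx(onz(c,p,z)) for p in[(345,15),(310,8),(378,10)]])
d=pickle.load(open('scene0.pkl','rb'))
for z in(.0,.1,.2,.4,.6):print(z,[fx(onz(d,p,z)) for p in[(218,70),(222,135),(20,65)]])
go(80,-65,170);print(robot.get_state()['qvel'].round(2))
```

```text
0.3 [array([ 180. , -128.1]), array([197.5, -89.7]), array([ 177., -167.])]
0.4 [array([ 138.9, -109.5]), array([153.6, -77.4]), array([ 136.4, -142.2])]
0.5 [array([ 97.8, -91. ]), array([109.7, -65. ]), array([  95.8, -117.3])]
0.6 [array([ 56.7, -72.4]), array([ 65.8, -52.6]), array([ 55.2, -92.5])]
0.0 [array([ 527.9, -550.6]), array([ 273.2, -241.4]), array([1108.4, -250.2])]
0.1 [array([ 371.3, -359.7]), array([ 160.7, -104. ]), array([ 851.4, -111.2])]
0.2 [array([ 214.8, -168.8]), array([48.2, 33.5]), array([594.5,  27.8])]
0.4 [array([-98.3, 213.1]), array([-176.8,  308.4]), array([ 80.5, 305.7])]
0.6 [array([-411.5,  595. ]), array([-401.8,  583.3]), array([-433.4,  583.6])]
tip fx [-117.7 -248.8] 223.8 shift [151.5 223.4 -53.8] jaw yaw 2.2701747508566705 target 12.95
[-0.65  0.09 -0.49 -0.08  0.14  0.03 -0.05]
```

Run:
```python
from h import *
c=snap('scene','s1.png')
```

```text
(no output)
```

View pics/s1.png

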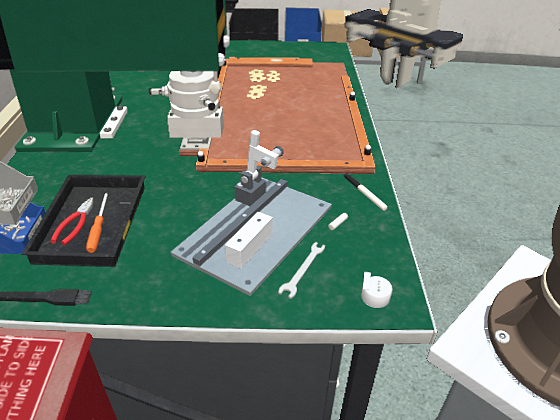

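>>> drive_tool([
  {"xyz": [20,29,0],"roll": -10},
  {"xyz": [20,29,0],"roll": -10},
  {"xyz": [20,29,0],"roll": -10},
  {"xyz": [20,29,0],"roll": -10},
  {"xyz": [20,29,0],"roll": -10},
  {"xyz": [20,29,0],"roll": -10},
  {"xyz": [20,29,0],"roll": -10},
  {"xyz": [20,29,0],"roll": -10},
  {"xyz": [0,0,0],"roll": 0},
])

```text
t: 2.28
ee_pos: [0.6061, 0.1394, 0.3987]
eef_rot: [-0.064, -0.702, -0.066, 0.706]
contact_force: [-0.7, -0.5, -0.3]
width: 0.0004
```

Run:
```python
from h import *
go(85,-65,125);print(robot.get_state()['joint_positions'].round(2))
c=snap('top','t2.png');c=snap('scene','s2.png')
```

```text
tip fx [ 98.8 -43.8] 220.7 shift [ -8.7 -23.7 -95.7] jaw yaw -79.51776831063962 target 12.95
[-0.15  0.45 -0.24  1.57  0.11  1.14 -1.8 ]
```

View pics/t2.png

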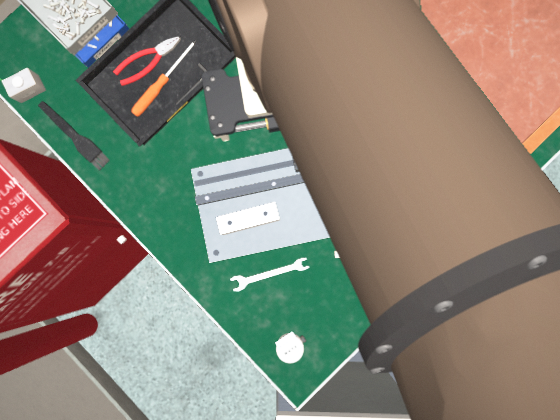

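View pics/s2.png

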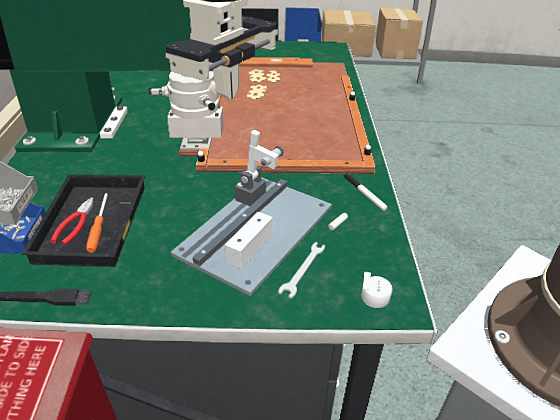

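Run:
```python
from h import *
c=robot.capture('scene');p,M=tool();print(proj(c,[p+M[:,0]*.178,p+M[:,0]*.1,p]))
im=c['image'][:,:,::-1];cv2.imwrite('pics/s2z.png',cv2.resize(im[0:200,150:340],None,fx=3,fy=3))
print(proj(c,[w(68-85*np.cos(1.45),-65,64+85*np.sin(1.45)),w(68-95*np.cos(1.45),-65,64+95*np.sin(1.45))]))
c=snap('wrist','w2.png')
```

```text
[[227.91831617  96.18878554]
 [225.77229163  51.31305887]
 [222.89609251 -12.93886483]]
[[253.64767604 136.13807499]
 [254.14501805 131.34089241]]
```

View pics/s2z.png

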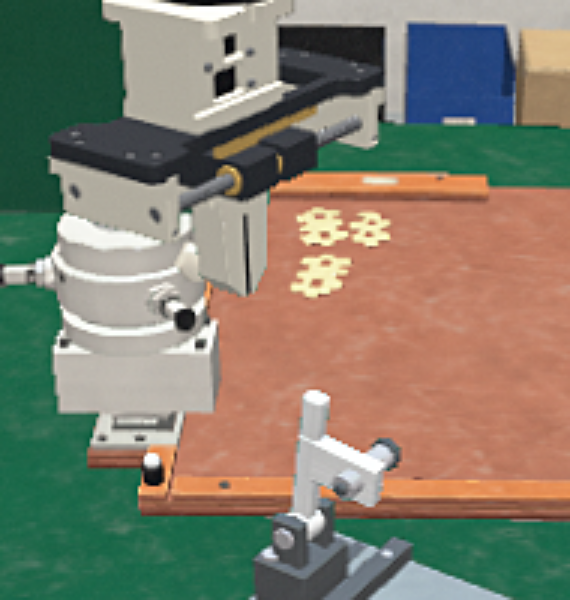

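View pics/w2.png

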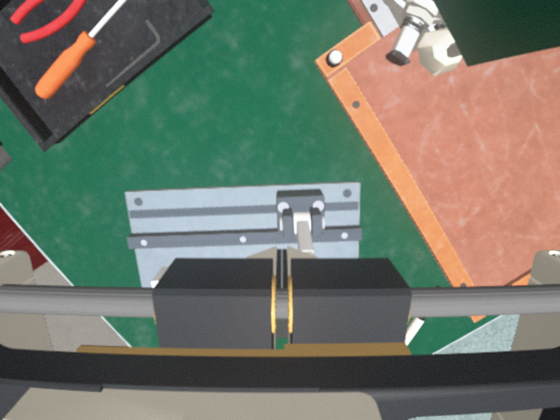

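>>> drive_tool([
  {"xyz": [-4,-22,0],"roll": 2.5},
  {"xyz": [0,0,-32],"roll": 0},
  {"xyz": [0,0,-32],"roll": 0},
  {"xyz": [0,0,-31],"roll": 0},
  {"xyz": [0,0,0],"roll": 0},
])

```text
t: 3.1
ee_pos: [0.5998, 0.1053, 0.3041]
eef_rot: [-0.08, -0.701, -0.078, 0.704]
contact_force: [0.2, 1.1, 0.2]
width: 0.0005
```

Run:
```python
from h import *
go(75,-65,130);c=snap('scene','s3.png');im=c['image'][:,:,::-1];cv2.imwrite('pics/s3z.png',cv2.resize(im[0:220,150:340],None,fx=2.7,fy=2.7))
```

```text
tip fx [ 85.2 -76.5] 126.1 shift [-12.5   8.9   3.9] jaw yaw -77.16225287416296 target 12.95
```

View pics/s3z.png

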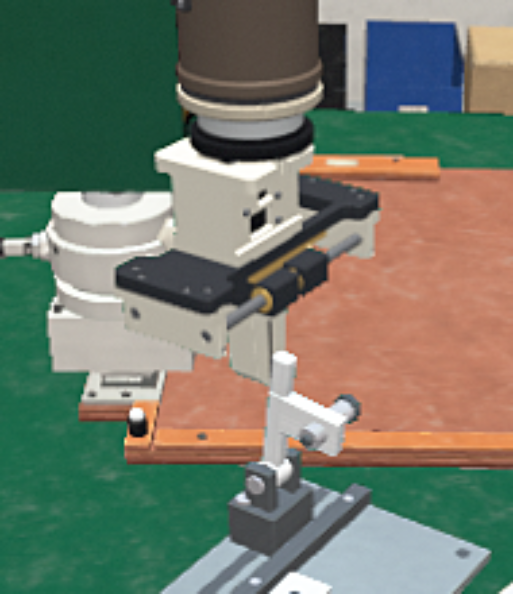

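>>> drive_tool([
  {"xyz": [-2.5,11,6],"roll": 0},
  {"xyz": [0,0,0],"roll": 0},
  {"xyz": [-9,-2,0],"roll": 0},
  {"xyz": [-12,-3,-2],"roll": 0},
  {"xyz": [-12,-3,-2],"roll": 0},
  {"xyz": [-9,-2,-5],"roll": 0},
  {"xyz": [0,0,0],"roll": 0},
])

```text
t: 4.03
ee_pos: [0.5534, 0.1067, 0.3077]
eef_rot: [0.079, 0.705, 0.079, -0.7]
contact_force: [-0.1, -0.3, 0.4]
width: 0.0004
```

Run:
```python
from h import *
go(34,-65,119);c=snap('scene','s4.png');im=c['image'][:,:,::-1];cv2.imwrite('pics/s4z.png',cv2.resize(im[60:260,150:340],None,fx=2.7,fy=2.7))
```

```text
tip fx [ 42.1 -64.7] 129.7 shift [ -7.9  -2.1 -10.7] jaw yaw -77.14823705619952 target 12.95
```

View pics/s4z.png

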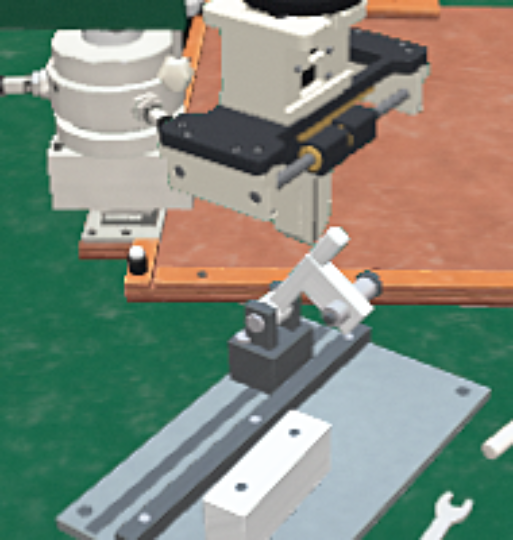

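>>> drive_tool([
  {"xyz": [-9,-2,-6],"roll": 0},
  {"xyz": [-9,-2,-8],"roll": 0},
  {"xyz": [-8,-2,-9],"roll": 0},
  {"xyz": [-6,-1.5,-9],"roll": 0},
  {"xyz": [-5,-1,-9],"roll": 0},
  {"xyz": [-4,-1,-8],"roll": 0},
  {"xyz": [0,0,0],"roll": 0},
])

```text
t: 4.95
ee_pos: [0.51, 0.0965, 0.2547]
eef_rot: [0.079, 0.705, 0.079, -0.701]
contact_force: [0.6, 1.2, -0.0]
width: 0.0004
```

Run:
```python
from h import *
go(2,-65,72)
```

```text
tip fx [ -2.5 -64.9] 76.7 shift [ 4.4  0.9 -4.7] jaw yaw -77.16347854802059 target 12.95
```

>>> drive_tool([
  {"xyz": [-2,0,-4],"roll": 0},
  {"xyz": [-2,0,-4],"roll": 0},
  {"xyz": [0,0,-4],"roll": 0},
])

```text
t: 5.32
ee_pos: [0.5072, 0.0968, 0.2474]
eef_rot: [0.079, 0.707, 0.078, -0.699]
contact_force: [-24.2, -6.2, 75.3]
width: 0.0005
```

Run:
```python
from h import *
go(2,-65,72)
```

```text
tip fx [ -4.4 -64.3] 69.4 shift [6.3 0.8 2.6] jaw yaw -77.20654815496022 target 12.95
```

Hard on the limit (tip at 69–70 mm against 71 expected for a fully-down flag). I'm lifting off now. The arm is stiff, roughly 20 N/mm, so later pushes need sub-millimetre steps.

>>> drive_tool([
  {"xyz": [0,0,3],"roll": 0},
  {"xyz": [0,0,30],"roll": 0},
  {"xyz": [-10,20,40],"roll": 0},
  {"xyz": [-20,30,40],"roll": 10},
  {"xyz": [-20,40,0],"roll": 10},
  {"xyz": [-10,30,0],"roll": 10},
  {"xyz": [0,20,0],"roll": 10},
  {"xyz": [0,0,0],"roll": 10},
  {"xyz": [0,0,0],"roll": 10},
  {"xyz": [0,0,0],"roll": 10},
  {"xyz": [0,0,0],"roll": 10},
  {"xyz": [0,0,0],"roll": 10},
], fingers=0)

```text
t: 6.82
ee_pos: [0.4432, 0.2417, 0.3661]
eef_rot: [0.56, 0.432, 0.567, -0.422]
contact_force: [-0.7, -1.0, 0.9]
width: 0.092
```

Run:
```python
from h import *
go(-12,60,100);print(robot.get_state()['joint_positions'].round(2),robot.get_state()['contact_force'])
c=snap('scene','s5.png');im=c['image'][:,:,::-1];cv2.imwrite('pics/s5z.png',cv2.resize(im[100:300,165:340],None,fx=3,fy=3,interpolation=cv2.INTER_CUBIC))
c=snap('wrist','w5.png')
```

```text
tip fx [-35.3  94.6] 188.1 shift [ 30.5 -28.5 -88.1] jaw yaw 15.70669989668764 target 12.95
[-0.07  0.36 -0.68  1.88  0.25  0.98 -0.58] [-0.66929118 -0.96275062  0.86821892]
```

View pics/s5z.png

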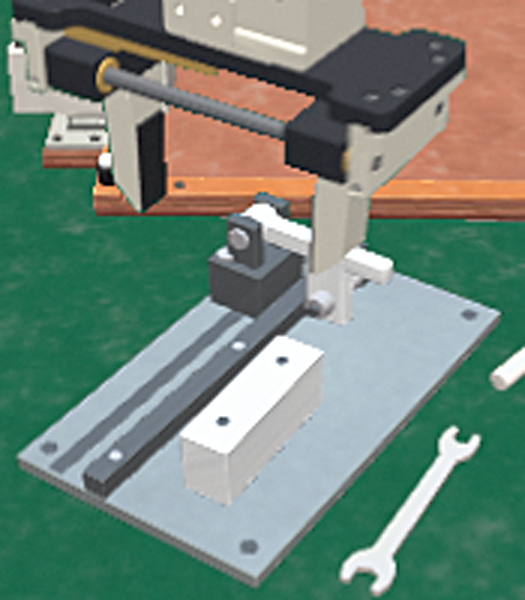

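View pics/w5.png

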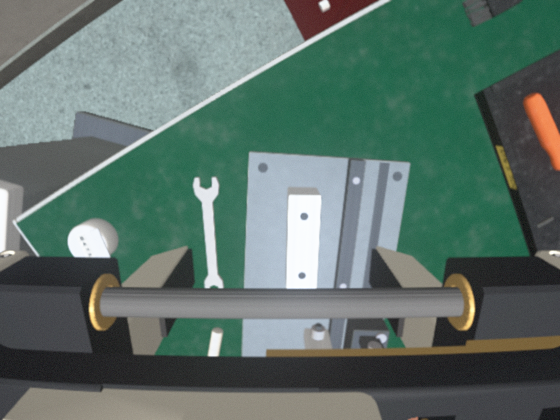

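Run:
```python
from h import *
go(-12,60,29);print(robot.get_state()['qvel'].round(2))
```

```text
tip fx [-35.3  94.5] 188.0 shift [  30.4  -28.4 -159. ] jaw yaw 15.483945793843302 target 12.95
[-0.02 -0.01  0.02  0.   -0.02 -0.01 -0.16]
```

>>> drive_tool([
  {"xyz": [15,-14,0],"roll": 0},
  {"xyz": [15,-14,0],"roll": 0},
  {"xyz": [0,0,-40],"roll": 0},
  {"xyz": [0,0,-40],"roll": 0},
  {"xyz": [0,0,0],"roll": 0},
  {"xyz": [0,0,0],"roll": 0},
])

```text
t: 7.68
ee_pos: [0.4764, 0.2115, 0.2858]
eef_rot: [0.556, 0.44, 0.561, -0.428]
contact_force: [0.4, 0.6, 0.1]
width: 0.0918
```

Run:
```python
from h import *
go(-12,60,29);print(robot.get_state()['qvel'].round(2))
```

```text
tip fx [-9.2 57.8] 107.9 shift [ -3.3   1.5 -78.9] jaw yaw 14.315563929658406 target 12.95
[ 0.    0.01  0.    0.01  0.    0.   -0.01]
```

>>> drive_tool([
  {"xyz": [-3,1.5,-30],"roll": 1},
  {"xyz": [0,0,-30],"roll": 0},
  {"xyz": [0,0,-12],"roll": 0},
  {"xyz": [0,0,0],"roll": 0},
  {"xyz": [0,0,0],"roll": 0},
])

```text
t: 8.3
ee_pos: [0.4768, 0.2149, 0.22]
eef_rot: [0.561, 0.439, 0.562, -0.42]
contact_force: [-0.9, -0.4, 0.5]
width: 0.0916
```

Run:
```python
from h import *
go(-12,60,29);print(robot.get_state()['contact_force'].round(2))
c=snap('scene','s6.png');im=c['image'][:,:,::-1];cv2.imwrite('pics/s6z.png',cv2.resize(im[100:300,165:340],None,fx=3,fy=3,interpolation=cv2.INTER_CUBIC))
```

```text
tip fx [-5.8 61.3] 42.1 shift [ -5.7  -2.7 -13.1] jaw yaw 15.104697428521783 target 12.95
[-0.89 -0.41  0.51]
```

View pics/s6z.png

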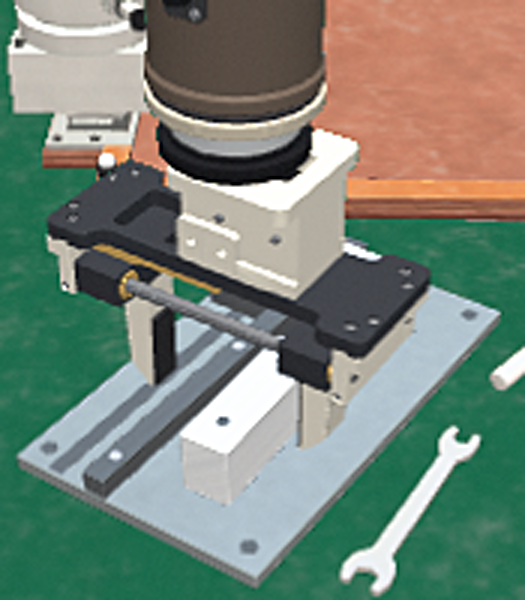

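>>> drive_tool([
  {"xyz": [-5,-2,-6],"roll": 0},
  {"xyz": [0,0,-6],"roll": 0},
  {"xyz": [0,0,0],"roll": 0},
])

```text
t: 8.72
ee_pos: [0.4718, 0.2127, 0.2085]
eef_rot: [0.561, 0.44, 0.561, -0.42]
contact_force: [-0.9, -0.7, -0.5]
width: 0.0918
```

Run:
```python
from h import *
go(-12,60,29);print(robot.get_state()['contact_force'].round(2),tool()[1][:,0])
```

```text
tip fx [-10.8  60.4] 30.5 shift [-1.1 -0.7 -1.5] jaw yaw 15.07835579300026 target 12.95
[-0.87 -0.68 -0.48] [ 0.01763542  0.0230261  -0.99957931]
```

>>> drive_tool([
  {"xyz": [0,0,0],"roll": -1},
  {"xyz": [0,0,0],"roll": -1},
  {"xyz": [0,0,0],"roll": 0},
  {"xyz": [0,0,0],"roll": 0},
  {"xyz": [5,1,0],"roll": 0},
  {"xyz": [5,1,0],"roll": 0},
  {"xyz": [4,1,0],"roll": 0},
  {"xyz": [0,0,0],"roll": 0},
], fingers=0.62, squeeze=4)

```text
t: 9.72
ee_pos: [0.4866, 0.216, 0.2084]
eef_rot: [0.553, 0.45, 0.553, -0.43]
contact_force: [-0.3, 0.3, 0.3]
width: 0.035
```

Run:
```python
from h import *
go(17,60,30);print(robot.get_state()['contact_force'].round(2),tool()[1][:,0])
c=snap('top','t7.png');c=snap('scene','s7.png');im=c['image'][:,:,::-1];cv2.imwrite('pics/s7z.png',cv2.resize(im[100:300,165:340],None,fx=3,fy=3,interpolation=cv2.INTER_CUBIC))
```

```text
tip fx [ 4.3 60.1] 30.4 shift [12.4  2.7 -0.4] jaw yaw 12.937614018477754 target 12.95
[-0.26  0.32  0.29] [ 0.01746935  0.02200893 -0.99960514]
```

View pics/s7z.png

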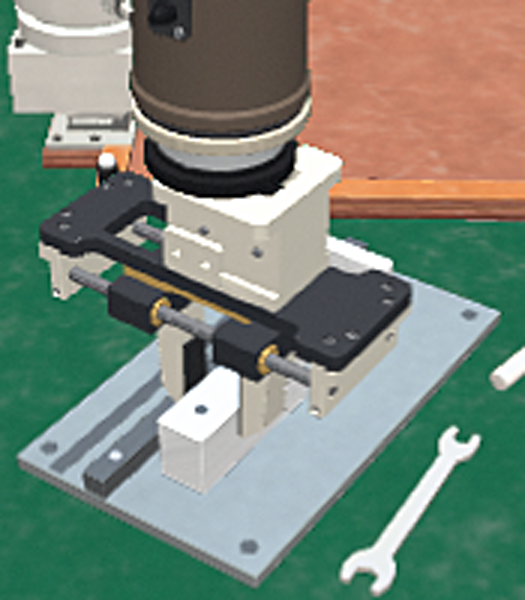

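>>> drive_tool([
  {"xyz": [4,1,0],"roll": 0},
  {"xyz": [4,1,0],"roll": 0},
  {"xyz": [0,0,0],"roll": 0},
  {"xyz": [1,0.2,0],"roll": 0},
  {"xyz": [1,0.2,0],"roll": 0},
])

```text
t: 10.45
ee_pos: [0.4963, 0.2184, 0.2083]
eef_rot: [0.553, 0.45, 0.553, -0.431]
contact_force: [-2.7, 0.1, 1.4]
width: 0.0352
```

Run:
```python
from h import *
go(17,60,30);f=robot.get_state()['contact_force'];print(f.round(2),'fx',f[:2]@ax,f[:2]@ay)
```

```text
tip fx [14.  60.1] 30.4 shift [ 3.   0.6 -0.4] jaw yaw 12.96334874635389 target 12.95
[-2.75  0.06  1.36] fx -2.6612521840980463 0.6770117001920253
```

>>> drive_tool([
  {"xyz": [0.8,0.2,0],"roll": 0},
  {"xyz": [0.8,0.2,0],"roll": 0},
])

```text
t: 10.7
ee_pos: [0.4977, 0.2188, 0.2083]
eef_rot: [0.553, 0.449, 0.554, -0.431]
contact_force: [-3.2, -0.1, 2.4]
width: 0.0352
```

>>> drive_tool([
  {"xyz": [0.8,0.2,0],"roll": 0},
  {"xyz": [0.8,0.2,0],"roll": 0},
])

```text
t: 10.95
ee_pos: [0.4992, 0.219, 0.2082]
eef_rot: [0.553, 0.449, 0.554, -0.431]
contact_force: [-3.7, -1.8, 1.7]
width: 0.0348
```

Run:
```python
from h import *
go(17,60,30);f=robot.get_state()['contact_force'];print(f.round(2),'fx',f[:2]@ax,f[:2]@ay)
```

```text
tip fx [16.8 60. ] 30.3 shift [ 0.2  0.  -0.3] jaw yaw 12.973302355128057 target 12.95
[-3.67 -1.82  1.65] fx -3.9897873626427143 -0.9518611931234916
```

>>> drive_tool([
  {"xyz": [0.8,0.2,0],"roll": 0},
  {"xyz": [0.8,0.2,0],"roll": 0},
])

```text
t: 11.2
ee_pos: [0.5002, 0.2191, 0.208]
eef_rot: [0.553, 0.448, 0.554, -0.432]
contact_force: [-6.4, -1.1, 6.1]
width: 0.0348
```

>>> drive_tool([
  {"xyz": [0.8,0.2,0],"roll": 0},
  {"xyz": [0.8,0.2,0],"roll": 0},
])

```text
t: 11.45
ee_pos: [0.5007, 0.2194, 0.2077]
eef_rot: [0.552, 0.447, 0.554, -0.433]
contact_force: [-6.1, -1.2, 5.1]
width: 0.0352
```

Run:
```python
from h import *
go(17,60,30);f=robot.get_state()['contact_force'];print(f.round(2),'fx',f[:2]@ax,f[:2]@ay)
```

```text
tip fx [17.5 59.8] 29.8 shift [-0.5  0.1  0.2] jaw yaw 13.007243147241056 target 12.95
[-6.07 -1.19  5.12] fx -6.180140595699002 0.19960889391028433
```

Run:
```python
from h import *
from scipy.spatial.transform import Rotation as R
for t,q in [(1.1,[.51,.489,.51,-.491]),(2.28,[-.064,-.702,-.066,.706]),(3.1,[-.08,-.701,-.078,.704]),(4.95,[.079,.705,.079,-.701]),(5.32,[.079,.707,.078,-.699]),(6.82,[.56,.432,.567,-.422]),(7.68,[.556,.44,.561,-.428]),(8.3,[.561,.439,.562,-.42]),(9.72,[.553,.45,.553,-.43])]:
    v=R.from_quat([q[1],q[2],q[3],q[0]]).as_matrix()[:,0];print(t,v.round(4),'fx',(v[:2]@ax).round(4),(v[:2]@ay).round(4))
v=tool()[1][:,0];print('now',v,(v[:2]@ax).round(4),(v[:2]@ay).round(4))
```

```text
1.1 [-0.002 -0.002 -1.   ] fx -0.0024 -0.0015
2.28 [-0.0059  0.0023 -1.    ] fx -0.0052 0.0036
3.1 [-0.0039 -0.0033 -1.    ] fx -0.0045 -0.0023
4.95 [ 5.6e-03  6.0e-04 -1.0e+00] fx 0.0056 -0.0006
5.32 [ 1.140e-02 -1.000e-04 -9.999e-01] fx 0.0111 -0.0027
6.82 [ 7.000e-04  1.730e-02 -9.999e-01] fx 0.0045 0.0167
7.68 [ 0.0048  0.0177 -0.9998] fx 0.0087 0.0162
8.3 [ 0.0152  0.0222 -0.9996] fx 0.0198 0.0182
9.72 [ 0.0176  0.0221 -0.9996] fx 0.0221 0.0176
now [ 0.01079888  0.0177979  -0.99978329] 0.0145 0.0149
```

>>> drive_tool([
  {"xyz": [-0.8,-0.2,0],"roll": 0},
  {"xyz": [-0.5,0,0],"roll": 0},
  {"xyz": [0,0,0],"roll": 0},
  {"xyz": [0,0,10],"roll": 0},
  {"xyz": [0,0,30],"roll": 0},
  {"xyz": [-6,25,30],"roll": 0},
  {"xyz": [-6,30,10],"roll": 8},
  {"xyz": [0,15,0],"roll": 8},
  {"xyz": [0,0,0],"roll": 8},
  {"xyz": [0,0,0],"roll": 8},
  {"xyz": [0,0,0],"roll": 8},
], fingers=0.4)

```text
t: 12.82
ee_pos: [0.4889, 0.2927, 0.2971]
eef_rot: [0.671, 0.227, 0.675, -0.207]
contact_force: [0.8, -0.4, 0.6]
width: 0.055
```

```bash
cat >> h.py <<'E'
def st():
    s=robot.get_state();v=tool(s)[1][:,0];f=s['contact_force'];print('t',round(s['t'],2),'lean',(v[:2]@ax).round(4),(v[:2]@ay).round(4),'F',(f[:2]@ax).round(2),(f[:2]@ay).round(2),f[2].round(2),'j7',s['joint_positions'][6].round(2))
E
python3 - <<'E'
from h import *
go(15,128,100);st()
c=snap('top','t8.png');c=snap('scene','s8.png');im=c['image'][:,:,::-1];cv2.imwrite('pics/s8z.png',cv2.resize(im[100:300,165:340],None,fx=3,fy=3,interpolation=cv2.INTER_CUBIC))
E
```

```text
tip fx [ 21.5 136.1] 119.1 shift [ -4.5  -9.4 -19.1] jaw yaw 54.19191403500861 target 12.95
t 12.82 lean 0.0094 0.028 F 0.68 -0.59 0.6 j7 -0.11
```

View pics/s8z.png

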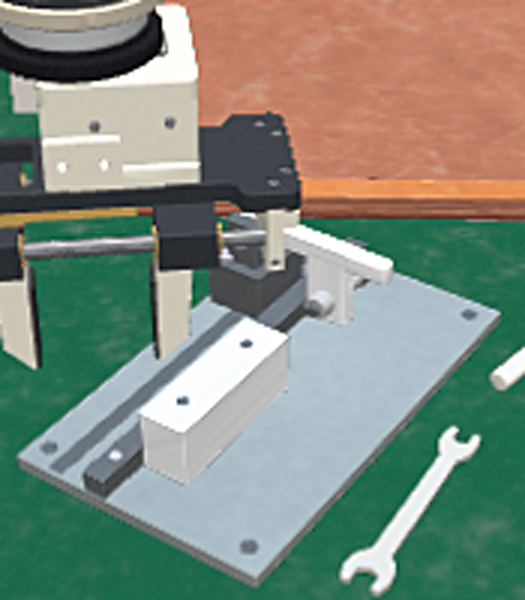

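View pics/t8.png

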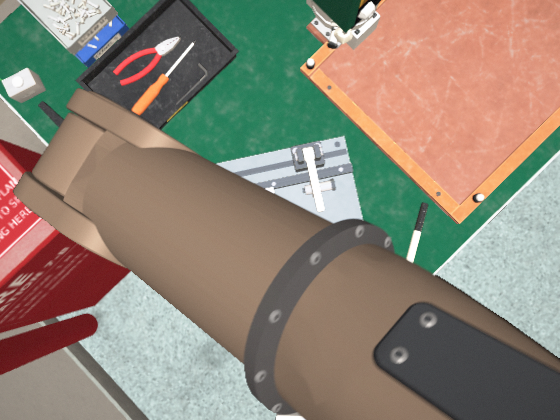

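>>> drive_tool([
  {"xyz": [0,0,0],"roll": 10},
  {"xyz": [0,0,0],"roll": 10},
  {"xyz": [0,0,0],"roll": 10},
  {"xyz": [0,0,0],"roll": 10},
  {"xyz": [0,0,0],"roll": 10},
  {"xyz": [0,0,0],"roll": 10},
  {"xyz": [0,0,0],"roll": 10},
  {"xyz": [0,0,0],"roll": 10},
  {"xyz": [0,0,0],"roll": 10},
  {"xyz": [0,0,0],"roll": 10},
  {"xyz": [0,0,0],"roll": 10},
  {"xyz": [0,0,0],"roll": 10},
], fingers=1)

```text
t: 14.42
ee_pos: [0.49, 0.2915, 0.3011]
eef_rot: [0.512, -0.475, 0.531, 0.48]
contact_force: [1.5, -0.8, 0.7]
width: 0.0005
```

Run:
```python
from h import *
go(15,128,100);st();print(robot.get_state()['joint_positions'].round(2))
```

```text
tip fx [ 15.9 128.6] 123.1 shift [ -0.7  -0.7 -23.1] jaw yaw 175.0250787391333 target 12.95
t 14.43 lean -0.0267 -0.0066 F 1.29 -1.12 0.67 j7 1.73
[ 0.12  0.79 -1.22  1.75  0.78  1.21  1.73]
```

>>> drive_tool([
  {"xyz": [0,0,0],"roll": 6},
  {"xyz": [0,0,0],"roll": 0},
])

```text
t: 14.68
ee_pos: [0.4902, 0.2913, 0.3013]
eef_rot: [0.486, -0.502, 0.506, 0.506]
contact_force: [0.2, 0.3, -0.5]
width: 0.0005
```

Run:
```python
from h import *
go(15,128,100);st();print(robot.get_state()['joint_positions'].round(3))
```

```text
tip fx [ 16.1 127.8] 123.4 shift [ -1.1  -0.  -23.4] jaw yaw -179.15333236914478 target 12.95
t 14.68 lean -0.0261 -0.0101 F 0.25 0.23 -0.5 j7 1.83
[ 0.124  0.798 -1.224  1.754  0.789  1.216  1.828]
```

>>> drive_tool([
  {"xyz": [0,0,0],"roll": 6},
  {"xyz": [0,0,0],"roll": 6},
  {"xyz": [0,0,0],"roll": 0},
])

```text
t: 15.05
ee_pos: [0.4903, 0.2912, 0.3018]
eef_rot: [0.434, -0.55, 0.454, 0.551]
contact_force: [-0.9, -0.1, 0.6]
width: 0.001
```

Run:
```python
from h import *
go(15,125,29);st();print(robot.get_state()['joint_positions'].round(3))
```

```text
tip fx [ 16.7 126.6] 123.8 shift [ -1.3  -1.9 -94.8] jaw yaw -167.7330173635362 target 12.95
t 15.05 lean -0.0233 -0.0161 F -0.92 0.13 0.58 j7 2.02
[ 0.125  0.801 -1.231  1.754  0.799  1.225  2.02 ]
```

Run:
```python
from h import *
c=robot.capture('scene')
zs=lambda X,Y:(165+X/3,100+Y/3)
print([fx(onz(c,zs(*p),.05))+[5,-4] for p in[(140,412),(187,432),(288,335),(240,317)]],fx(onz(c,zs(183,485),.01))+[5,-4])
```

```text
[array([32. , 97.3]), array([ 1.2, 96.1]), array([ 2.9, -2.4]), array([35.7, -0.9])] [ 5.2 97.6]
```

>>> drive_tool([
  {"xyz": [-1,0,-30],"roll": 0.7},
  {"xyz": [0,0,-30],"roll": 0},
  {"xyz": [0,0,-20],"roll": 0},
  {"xyz": [0,0,0],"roll": 0},
])

```text
t: 15.6
ee_pos: [0.4897, 0.2913, 0.2206]
eef_rot: [0.435, -0.549, 0.454, 0.55]
contact_force: [0.7, 0.4, 0.5]
width: 0.0007
```

Run:
```python
from h import *
go(15,120,29);st();print(robot.get_state()['joint_positions'].round(3))
c=snap('scene','s9.png');im=c['image'][:,:,::-1];cv2.imwrite('pics/s9z.png',cv2.resize(im[100:300,165:340],None,fx=3,fy=3,interpolation=cv2.INTER_CUBIC))
```

```text
tip fx [ 16.5 126.8] 42.7 shift [  0.1  -7.  -13.7] jaw yaw -167.9969359869658 target 12.95
t 15.6 lean -0.0213 -0.016 F 0.77 0.22 0.47 j7 1.94
[ 0.08   0.887 -1.145  1.822  0.909  1.107  1.936]
```

View pics/s9z.png

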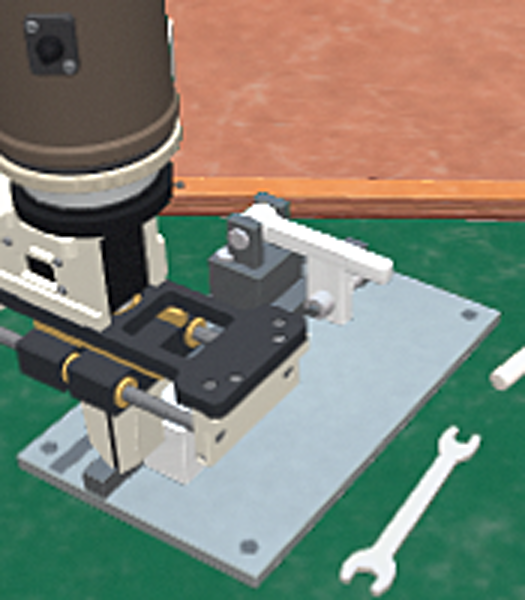

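>>> drive_tool([
  {"xyz": [-1,0,-8],"roll": 1},
  {"xyz": [0,0,-6],"roll": 0},
  {"xyz": [0,0,0],"roll": 0},
  {"xyz": [1.2,-5,0],"roll": 0},
  {"xyz": [0,0,0],"roll": 0},
])

```text
t: 16.27
ee_pos: [0.4907, 0.2871, 0.2091]
eef_rot: [-0.432, 0.554, -0.448, -0.553]
contact_force: [-0.4, -0.2, -0.2]
width: 0.0006
```

Run:
```python
from h import *
go(15,112,28);st()
```

```text
tip fx [ 17.3 122.8] 31.2 shift [  0.2 -11.   -3.2] jaw yaw -167.00640466548495 target 12.95
t 16.27 lean -0.0167 -0.0144 F -0.46 -0.12 -0.16 j7 1.94
```

>>> drive_tool([
  {"xyz": [-2,-0.5,-4],"roll": 0},
  {"xyz": [0.9,-4,0],"roll": 0},
  {"xyz": [0.7,-3,0],"roll": 0},
  {"xyz": [0.5,-2,0],"roll": 0},
  {"xyz": [0.5,-2,0],"roll": 0},
  {"xyz": [0.5,-2,0],"roll": 0},
])

```text
t: 17.02
ee_pos: [0.4918, 0.2729, 0.2051]
eef_rot: [-0.433, 0.553, -0.448, -0.553]
contact_force: [0.5, 1.5, 0.1]
width: 0.0005
```

Run:
```python
from h import *
go(15,112,28);st()
```

```text
tip fx [ 15.2 108.9] 27.2 shift [-0.9  2.9  0.8] jaw yaw -166.99766041131608 target 12.95
t 17.02 lean -0.0164 -0.0133 F 0.78 1.35 0.09 j7 1.95
```

>>> drive_tool([
  {"xyz": [0.7,-3,0],"roll": 0},
  {"xyz": [0.7,-3,0],"roll": 0},
  {"xyz": [0.7,-3,0],"roll": 0},
  {"xyz": [0.7,-3,0],"roll": 0},
  {"xyz": [0.7,-3,0],"roll": 0},
  {"xyz": [0.7,-3,0],"roll": 0},
  {"xyz": [0.7,-3,0],"roll": 0},
  {"xyz": [0.7,-3,0],"roll": 0},
])

```text
t: 18.02
ee_pos: [0.4975, 0.2475, 0.2052]
eef_rot: [0.433, -0.553, 0.447, 0.554]
contact_force: [-0.6, 1.5, -1.7]
width: 0.0007
```

Run:
```python
from h import *
go(15,112,28);st()
c=snap('scene','s10.png');im=c['image'][:,:,::-1];cv2.imwrite('pics/s10z.png',cv2.resize(im[100:300,165:340],None,fx=3,fy=3,interpolation=cv2.INTER_CUBIC))
```

```text
tip fx [15.1 83. ] 27.2 shift [-6.6 28.2  0.8] jaw yaw -166.97573097250222 target 12.95
t 18.02 lean -0.0166 -0.0127 F -0.24 1.63 -1.73 j7 1.99
```

View pics/s10z.png

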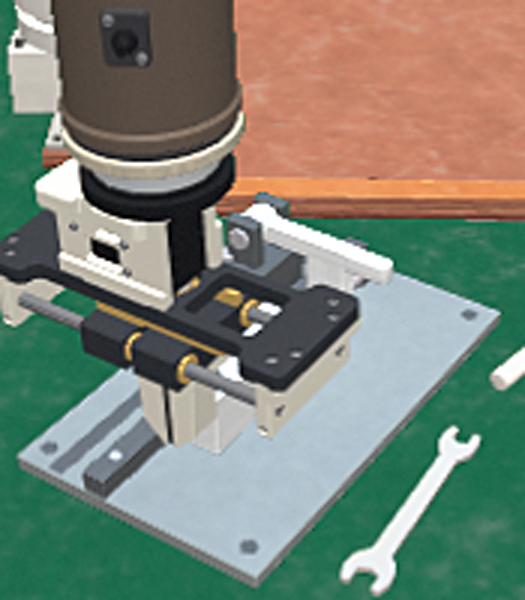

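Run:
```python
from h import *
c=robot.capture('scene')
zs=lambda X,Y:(165+X/3,100+Y/3)
print([fx(onz(c,zs(*p),.03))+[5,-4] for p in[(318,303),(330,300),(350,300)]])
im=cv2.imread('pics/s5.png');cv2.imwrite('pics/s5zz.png',cv2.resize(im[165:225,240:310],None,fx=8,fy=8,interpolation=cv2.INTER_CUBIC))
```

```text
[array([ 19.4, -59.7]), array([ 14.9, -66.3]), array([  4.7, -73.2])]
```

View pics/s5zz.png

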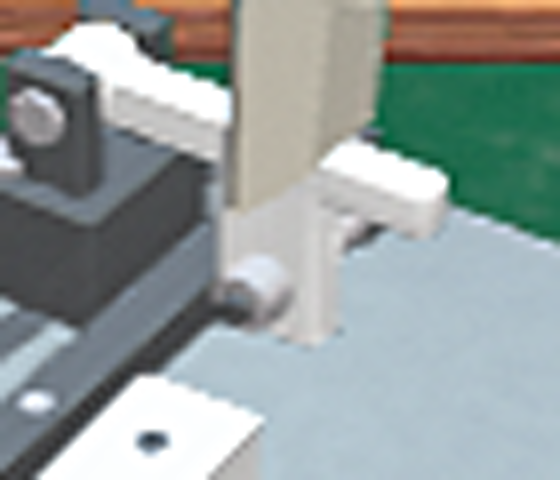

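>>> drive_tool([
  {"xyz": [0.7,-3,0],"roll": 0},
  {"xyz": [0.7,-3,0],"roll": 0},
  {"xyz": [0.7,-3,0],"roll": 0},
  {"xyz": [0.7,-3,0],"roll": 0},
  {"xyz": [0.2,-1,0],"roll": 0},
])

```text
t: 18.75
ee_pos: [0.5007, 0.2337, 0.2053]
eef_rot: [0.433, -0.553, 0.447, 0.554]
contact_force: [-0.3, 1.2, -0.9]
width: 0.0005
```

Run:
```python
from h import *
go(15,112,28);st()
```

```text
tip fx [15.2 68.8] 27.3 shift [-9.8 42.   0.7] jaw yaw -166.97865359710914 target 12.95
t 18.75 lean -0.0165 -0.0126 F 0.02 1.23 -0.95 j7 2.01
```

>>> drive_tool([
  {"xyz": [0.2,-1,0],"roll": 0},
  {"xyz": [0.2,-1,0],"roll": 0},
  {"xyz": [0.2,-1,0],"roll": 0},
  {"xyz": [0.2,-0.8,0],"roll": 0},
  {"xyz": [0.1,-0.5,0],"roll": 0},
])

```text
t: 19.38
ee_pos: [0.5017, 0.2293, 0.2053]
eef_rot: [0.433, -0.553, 0.447, 0.554]
contact_force: [-0.4, 0.9, -0.5]
width: 0.0002
```

Run:
```python
from h import *
go(15,112,28);st()
```

```text
tip fx [15.2 64.3] 27.3 shift [-10.9  46.4   0.7] jaw yaw -166.97505105355935 target 12.95
t 19.38 lean -0.0163 -0.0124 F -0.15 0.93 -0.52 j7 2.02
```

>>> drive_tool([
  {"xyz": [0.12,-0.5,0],"roll": 0},
  {"xyz": [0.12,-0.5,0],"roll": 0},
  {"xyz": [0.12,-0.5,0],"roll": 0},
  {"xyz": [0.12,-0.5,0],"roll": 0},
  {"xyz": [0.12,-0.5,0],"roll": 0},
  {"xyz": [0.12,-0.5,0],"roll": 0},
])

```text
t: 20.12
ee_pos: [0.5024, 0.2264, 0.2053]
eef_rot: [0.433, -0.553, 0.447, 0.554]
contact_force: [-0.6, 3.3, -1.6]
width: 0.0007
```

Run:
```python
from h import *
go(15,112,28);st()
```

```text
tip fx [15.2 61.4] 27.4 shift [-11.5  49.2   0.6] jaw yaw -166.95903515615979 target 12.95
t 20.12 lean -0.0162 -0.0117 F 0.15 3.35 -1.64 j7 2.02
```

>>> drive_tool([
  {"xyz": [0.1,-0.4,0],"roll": 0},
  {"xyz": [0.1,-0.4,0],"roll": 0},
])

```text
t: 20.38
ee_pos: [0.5024, 0.2261, 0.2055]
eef_rot: [0.433, -0.553, 0.446, 0.554]
contact_force: [-1.7, 4.1, -1.4]
width: 0.0008
```

>>> drive_tool([
  {"xyz": [0.1,-0.4,0],"roll": 0},
  {"xyz": [0.1,-0.4,0],"roll": 0},
])

```text
t: 20.62
ee_pos: [0.5024, 0.2258, 0.2056]
eef_rot: [0.433, -0.553, 0.446, 0.555]
contact_force: [-0.7, 4.2, -1.5]
width: 0.0004
```

Run:
```python
from h import *
go(15,112,28);st()
c=snap('scene','s11.png');im=c['image'][:,:,::-1];cv2.imwrite('pics/s11z.png',cv2.resize(im[120:270,200:340],None,fx=4,fy=4,interpolation=cv2.INTER_CUBIC))
c=snap('wrist','w11.png')
```

```text
tip fx [15.2 61.4] 27.6 shift [-11.5  49.3   0.4] jaw yaw -166.8945273136094 target 12.95
t 20.62 lean -0.0158 -0.0089 F 0.29 4.22 -1.54 j7 2.02
```

View pics/s11z.png

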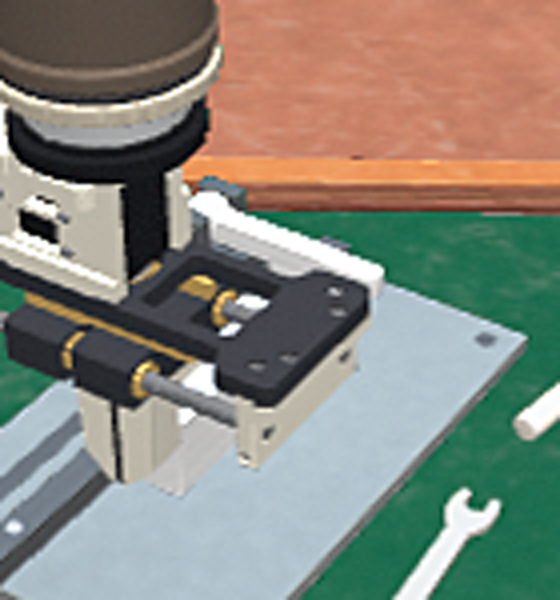

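View pics/w11.png

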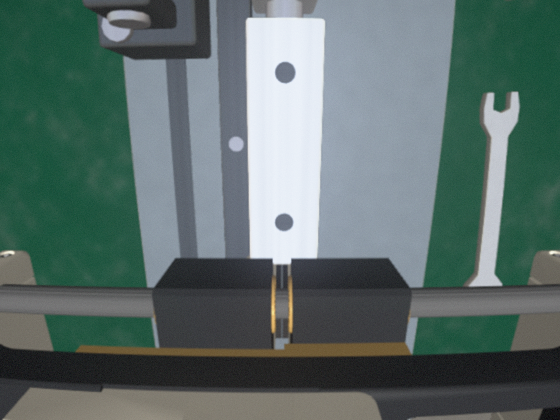

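```bash
cat >> h.py <<'E'
def wcast(c,P,uv,z):
    p,M=P; T=np.array(c['tool_from_camera']); uv=np.array(uv,float).reshape(-1,1,2)
    n=cv2.undistortPoints(uv,np.array(c['mtx']),np.array(c['dist_coeffs']))[:,0]
    d=(M@T[:3,:3]@np.c_[n,np.ones(len(n))].T).T; o=p+M@T[:3,3]
    return o+d*((z-o[2])/d[:,2])[:,None]
def edge(g,rows,c0,c1,sign):
    out=[]
    for r in rows:
        s=cv2.GaussianBlur(g,(3,3),0)[r,c0:c1].astype(float); d=np.diff(s)*sign
        i=int(d.argmax()); 
        if 0<i<len(d)-1:
            a,b,e=d[i-1:i+2]; k=i+.5*(a-e)/(a-2*b+e) if abs(a-2*b+e)>1e-6 else i
        else:k=i
        out.append((c0+k+.5,r))
    return np.array(out)
def lin(P):
    q=np.array([fx(p) for p in P]); 
    f=cv2.fitLine(q.astype(np.float32),cv2.DIST_HUBER,0,.01,.01).ravel(); ang=np.degrees(np.arctan2(-f[0]*np.sign(f[1]),abs(f[1])))
    x0=lambda y:f[2]+f[0]/f[1]*(y-f[3]); return 'ang %.2f x@y0=%.1f x@50=%.1f'%(ang,x0(0),x0(50))
def flush(f,rb,rf):
    P=tool();c=robot.capture('wrist');im=c['image'];cv2.imwrite('pics/'+f,im[:,:,::-1]);g=cv2.cvtColor(im,cv2.COLOR_RGB2GRAY)
    for nm,rows,a,b,s,z in rb+rf:
        e=edge(g,rows,a,b,s);print(nm,e[0],e[-1],lin(wcast(c,P,e,z)))
    return c
E
python3 - <<'E'
from h import *
R=range(40,240,4)
flush('w12.png',[('barL',R,240,262,1,.05),('barR',R,308,332,-1,.05)],[('fenceRear',R,212,235,-1,.024),('plateEdge-x',R,425,465,-1,.01)])
E
```

```text
barL [245.72  40.  ] [249.25714286 236.        ] ang -0.11 x@y0=30.0 x@50=30.1
barR [323.68181818  40.        ] [317.6 236. ] ang -0.09 x@y0=0.4 x@50=0.4
fenceRear [217.15384615  40.        ] [223.73333333 236.        ] ang -0.17 x@y0=45.1 x@50=45.2
plateEdge-x [451.71428571  40.        ] [429.42857143 236.        ] ang -0.17 x@y0=-69.5 x@50=-69.4
```

>>> drive_tool([
  {"xyz": [0.13,-0.6,0],"roll": 0},
  {"xyz": [0.15,-0.7,0],"roll": 0},
])

```text
t: 21.02
ee_pos: [0.5024, 0.2254, 0.2059]
eef_rot: [0.434, -0.552, 0.445, 0.555]
contact_force: [-2.0, 5.2, -1.1]
width: 0.0007
```

>>> drive_tool([
  {"xyz": [0.18,-0.8,0],"roll": 0},
])

```text
t: 21.15
ee_pos: [0.5025, 0.2252, 0.2061]
eef_rot: [0.434, -0.552, 0.445, 0.556]
contact_force: [-2.0, 6.7, -1.4]
width: 0.0005
```

>>> drive_tool([
  {"xyz": [0.18,-0.8,0],"roll": 0},
])

```text
t: 21.28
ee_pos: [0.5024, 0.2249, 0.2062]
eef_rot: [0.434, -0.552, 0.444, 0.556]
contact_force: [-1.7, 6.7, -1.3]
width: 0.0006
```

Run:
```python
from h import *
go(15,112,28);st()
```

```text
tip fx [15.1 61.4] 28.3 shift [-11.5  49.3  -0.3] jaw yaw -166.78708416517603 target 12.95
t 21.27 lean -0.0149 -0.004 F -0.19 6.95 -1.3 j7 2.03
```

>>> drive_tool([
  {"xyz": [0.21,-0.92,-0.2],"roll": 0},
  {"xyz": [0.21,-0.95,-0.2],"roll": 0},
])

```text
t: 21.52
ee_pos: [0.5024, 0.2244, 0.2063]
eef_rot: [0.435, -0.552, 0.443, 0.557]
contact_force: [-2.2, 6.4, -1.8]
width: 0.0008
```

Run:
```python
from h import *
go(15,112,28);st()
```

```text
tip fx [15.1 61.4] 28.3 shift [-11.5  49.3  -0.3] jaw yaw -166.7146950673626 target 12.95
t 21.52 lean -0.0144 -0.0009 F -0.72 6.76 -1.82 j7 2.03
```

>>> drive_tool([
  {"xyz": [0.26,-1.15,-0.3],"roll": 0},
  {"xyz": [0.26,-1.15,-0.3],"roll": 0},
])

```text
t: 21.78
ee_pos: [0.5024, 0.2237, 0.2063]
eef_rot: [0.435, -0.551, 0.442, 0.559]
contact_force: [-2.0, 6.4, -0.8]
width: 0.0003
```

Run:
```python
from h import *
go(15,112,28);st()
```

```text
tip fx [15.1 61.4] 28.3 shift [-11.4  49.3  -0.3] jaw yaw -166.63430764009527 target 12.95
t 21.77 lean -0.0137 0.003 F -0.48 6.65 -0.77 j7 2.03
```

>>> drive_tool([
  {"xyz": [0.31,-1.4,-0.3],"roll": 0},
])

```text
t: 21.9
ee_pos: [0.5024, 0.2233, 0.2063]
eef_rot: [0.436, -0.551, 0.441, 0.559]
contact_force: [-2.6, 7.5, -0.1]
width: 0.0006
```

>>> drive_tool([
  {"xyz": [0.31,-1.4,-0.3],"roll": 0},
])

```text
t: 22.02
ee_pos: [0.5024, 0.2228, 0.2064]
eef_rot: [0.436, -0.55, 0.44, 0.56]
contact_force: [-2.5, 7.1, -0.8]
width: 0.0007
```

Run:
```python
from h import *
go(15,112,28);st()
R=range(40,240,4)
flush('w13.png',[('barL',R,240,262,1,.05),('barR',R,308,332,-1,.05)],[('fenceRear',R,212,235,-1,.024)])
```

```text
tip fx [15.  61.5] 28.4 shift [-11.3  49.2  -0.4] jaw yaw -166.5326835495836 target 12.95
t 22.02 lean -0.0129 0.0077 F -0.9 7.45 -0.76 j7 2.04
barL [246.39285714  40.        ] [249.31578947 236.        ] ang -0.04 x@y0=29.9 x@50=29.9
barR [325.47826087  40.        ] [317.53333333 236.        ] ang 0.03 x@y0=0.2 x@50=0.2
fenceRear [217.5  40. ] [223.66666667 236.        ] ang -0.21 x@y0=45.1 x@50=45.3
```

View pics/w13.png

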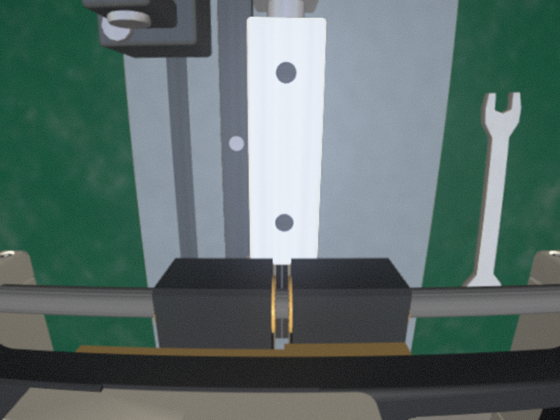

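>>> drive_tool([
  {"xyz": [-0.2,1,0],"roll": 0},
  {"xyz": [-1.5,6,0],"roll": 0},
  {"xyz": [-2,8,15],"roll": 0},
  {"xyz": [-5,10,20],"roll": -9},
  {"xyz": [-5,10,0],"roll": -9},
  {"xyz": [-5,5,0],"roll": -9},
  {"xyz": [0,0,0],"roll": -9},
  {"xyz": [0,0,0],"roll": -9},
  {"xyz": [0,0,0],"roll": -9},
  {"xyz": [0,0,0],"roll": -9},
  {"xyz": [0,0,0],"roll": -9},
  {"xyz": [0,0,0],"roll": -9},
])

```text
t: 23.58
ee_pos: [0.4824, 0.2679, 0.2524]
eef_rot: [0.699, -0.118, 0.693, 0.127]
contact_force: [-0.7, -0.4, -0.5]
width: 0.0007
```

Run:
```python
from h import *
go(-15,20,25);st();print(robot.get_state()['joint_positions'].round(2))
c=snap('scene','s14.png');im=c['image'][:,:,::-1];cv2.imwrite('pics/s14z.png',cv2.resize(im[100:300,165:340],None,fx=3,fy=3,interpolation=cv2.INTER_CUBIC))
```

```text
tip fx [  9.5 110.5] 74.5 shift [ -3.6 -93.7 -49.5] jaw yaw 109.96238167506644 target 12.95
t 23.57 lean 0.009 0.0115 F -0.76 -0.24 -0.5 j7 0.74
[ 0.    0.66 -0.88  1.87  0.64  0.9   0.74]
```

View pics/s14z.png

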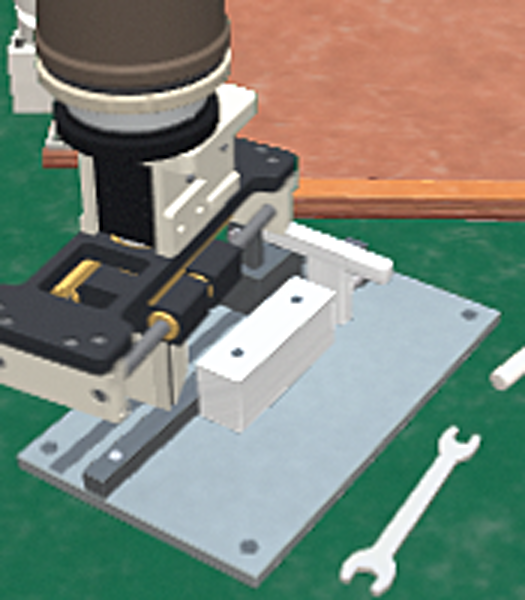

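>>> drive_tool([
  {"xyz": [-15,-20,0],"roll": -7},
  {"xyz": [0,-40,0],"roll": 0},
  {"xyz": [5,-40,0],"roll": 0},
  {"xyz": [0,0,0],"roll": 0},
  {"xyz": [0,0,-20],"roll": 0},
  {"xyz": [0,0,-15],"roll": 0},
  {"xyz": [0,0,0],"roll": 0},
])

```text
t: 24.5
ee_pos: [0.4708, 0.1709, 0.22]
eef_rot: [0.707, -0.078, 0.697, 0.087]
contact_force: [-0.2, -0.1, 0.7]
width: 0.0004
```

Run:
```python
from h import *
go(-14,5,20);st()
```

```text
tip fx [-22.3  18.6] 42.0 shift [ 11.2 -11.4 -22. ] jaw yaw 103.40829840495203 target 12.95
t 24.5 lean 0.0159 0.0117 F -0.24 -0.1 0.7 j7 0.72
```

>>> drive_tool([
  {"xyz": [2.5,-11.5,-10],"roll": 0},
  {"xyz": [0,0,-10],"roll": 0},
  {"xyz": [0,0,0],"roll": 0},
  {"xyz": [4,1,0],"roll": 0},
  {"xyz": [3,0.7,0],"roll": 0},
  {"xyz": [0,0,0],"roll": 0},
])

```text
t: 25.25
ee_pos: [0.4812, 0.1617, 0.1989]
eef_rot: [0.707, -0.078, 0.697, 0.088]
contact_force: [-1.0, 0.7, -0.2]
width: 0.0003
```

Run:
```python
from h import *
go(-14,5,20);st()
```

```text
tip fx [-14.1   7.5] 21.0 shift [ 0.7 -2.4 -1. ] jaw yaw 103.52002341685099 target 12.95
t 25.25 lean 0.0165 0.0124 F -0.85 0.87 -0.23 j7 0.72
```

>>> drive_tool([
  {"xyz": [1,0.2,0],"roll": -0.7},
  {"xyz": [1,0.2,0],"roll": 0},
  {"xyz": [0.7,0.2,0],"roll": 0},
  {"xyz": [0.5,0.1,0],"roll": 0},
])

```text
t: 25.75
ee_pos: [0.484, 0.1625, 0.1991]
eef_rot: [0.708, -0.074, 0.698, 0.084]
contact_force: [-2.5, -1.1, 1.7]
width: 0.0003
```

Run:
```python
from h import *
go(-14,5,20);st()
```

```text
tip fx [-11.4   7.5] 21.2 shift [-2.  -3.  -1.2] jaw yaw 102.78534063114975 target 12.95
t 25.75 lean 0.0158 0.0119 F -2.71 -0.51 1.71 j7 0.71
```

>>> drive_tool([
  {"xyz": [0.5,0.1,0],"roll": 0},
  {"xyz": [0.5,0.1,0],"roll": 0},
  {"xyz": [0.5,0.1,0],"roll": 0},
])

```text
t: 26.12
ee_pos: [0.4846, 0.1627, 0.1989]
eef_rot: [0.707, -0.074, 0.698, 0.084]
contact_force: [-4.3, -1.0, 3.5]
width: 0.0005
```

Run:
```python
from h import *
go(-14,5,20);st();snap('wrist','w15.png')
```

```text
tip fx [-11.1   7.6] 21.0 shift [-2.2 -3.2 -1. ] jaw yaw 102.82239904370041 target 12.95
t 26.12 lean 0.0137 0.0115 F -4.43 -0.02 3.51 j7 0.71
```

View pics/w15.png

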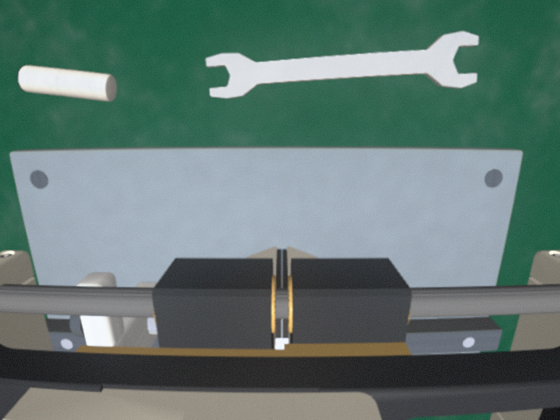

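>>> drive_tool([
  {"xyz": [-4,-1,0],"roll": 0},
  {"xyz": [-4,-1,0],"roll": 0},
  {"xyz": [-5,25,0],"roll": 0},
  {"xyz": [-7,32,0],"roll": 0},
  {"xyz": [-7,32,0],"roll": 0},
  {"xyz": [0,0,0],"roll": 0},
  {"xyz": [9,2,-5],"roll": 0},
  {"xyz": [9,2,0],"roll": 0},
  {"xyz": [0,0,0],"roll": 0},
])

```text
t: 27.3
ee_pos: [0.4788, 0.2532, 0.1937]
eef_rot: [0.709, -0.072, 0.697, 0.081]
contact_force: [-0.3, 0.8, -0.1]
width: 0.0006
```

Run:
```python
from h import *
go(18,100,15);st()
```

```text
tip fx [ 4.5 96.9] 15.8 shift [12.5  6.1 -0.8] jaw yaw 102.47359658399971 target 12.95
t 27.3 lean 0.0192 0.0107 F -0.08 0.81 -0.14 j7 0.56
```

>>> drive_tool([
  {"xyz": [5,1,0],"roll": 0},
  {"xyz": [5,1,0],"roll": 0},
  {"xyz": [2,0.5,0],"roll": 0},
  {"xyz": [2,0.5,0],"roll": 0},
  {"xyz": [2,0.5,0],"roll": 0},
])

```text
t: 27.92
ee_pos: [0.4942, 0.2555, 0.1933]
eef_rot: [0.708, -0.073, 0.698, 0.08]
contact_force: [-9.3, -3.8, 7.6]
width: 0.0005
```

Run:
```python
from h import *
go(18,100,15);st()
```

```text
tip fx [19.3 95.4] 15.3 shift [-2.3  4.2 -0.3] jaw yaw 102.41887109904886 target 12.95
t 27.93 lean 0.0147 0.0091 F -9.88 -1.67 7.64 j7 0.59
```

>>> drive_tool([
  {"xyz": [3,0.7,0],"roll": 0},
  {"xyz": [3,0.7,0],"roll": 0},
  {"xyz": [3,0.7,0],"roll": 0},
])

```text
t: 28.3
ee_pos: [0.4964, 0.2569, 0.1923]
eef_rot: [0.703, -0.076, 0.703, 0.08]
contact_force: [-10.5, -3.2, 7.8]
width: 0.0008
```

Run:
```python
from h import *
go(18,100,15);st()
```

```text
tip fx [19.1 95.5] 14.3 shift [-2.1  4.2  0.7] jaw yaw 102.66768273549492 target 12.95
t 28.3 lean 0.0004 0.0045 F -10.93 -0.81 7.83 j7 0.6
```

>>> drive_tool([
  {"xyz": [3,0.7,0.3],"roll": 0},
  {"xyz": [3,0.7,0.3],"roll": 0},
  {"xyz": [3,0.7,0.3],"roll": 0},
  {"xyz": [3,0.7,0.3],"roll": 0},
  {"xyz": [3,0.7,0.3],"roll": 0},
  {"xyz": [3,0.7,0.3],"roll": 0},
])

```text
t: 29.05
ee_pos: [0.5008, 0.2596, 0.1924]
eef_rot: [0.693, -0.084, 0.712, 0.078]
contact_force: [-9.7, -3.5, 7.8]
width: 0.0002
```

Run:
```python
from h import *
go(18,100,15);st()
```

```text
tip fx [18.9 95.4] 14.5 shift [-2.   4.3  0.5] jaw yaw 103.17926879863019 target 12.95
t 29.05 lean -0.0284 -0.0054 F -10.22 -1.22 7.78 j7 0.63
```

>>> drive_tool([
  {"xyz": [-3,-1,0],"roll": 0},
  {"xyz": [-3,-1,5],"roll": 0},
  {"xyz": [0,0,15],"roll": 9},
  {"xyz": [0,0,10],"roll": 9},
  {"xyz": [0,0,0],"roll": 9},
  {"xyz": [0,0,0],"roll": 9},
  {"xyz": [0,0,0],"roll": 9},
  {"xyz": [0,0,0],"roll": 9},
  {"xyz": [0,0,0],"roll": 9},
  {"xyz": [0,0,0],"roll": 9},
  {"xyz": [0,0,0],"roll": 9},
  {"xyz": [0,0,0],"roll": 8},
])

```text
t: 30.55
ee_pos: [0.4961, 0.2577, 0.228]
eef_rot: [-0.429, 0.57, -0.432, -0.552]
contact_force: [0.0, -0.5, 0.0]
width: 0.0005
```

Run:
```python
from h import *
go(15,70,27);st();print(robot.get_state()['joint_positions'].round(2))
snap('wrist','w16.png')
```

```text
tip fx [21.4 91.5] 50.1 shift [ -1.4 -22.3 -23.1] jaw yaw -165.02603942539105 target 12.95
t 30.55 lean 0.0135 -0.0224 F -0.1 -0.51 0.04 j7 2.02
[ 0.15  0.86 -1.15  1.86  0.93  1.08  2.02]
```

View pics/w16.png

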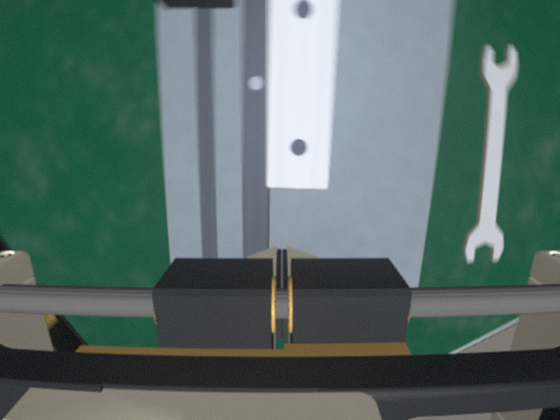

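>>> drive_tool([
  {"xyz": [-6,-1.5,-12],"roll": -2.2},
  {"xyz": [0,0,-8],"roll": 0},
  {"xyz": [3,-13,0],"roll": 0},
  {"xyz": [1,-3,0],"roll": 0},
  {"xyz": [0,0,0],"roll": 0},
])

```text
t: 31.22
ee_pos: [0.4958, 0.2386, 0.2086]
eef_rot: [-0.441, 0.562, -0.442, -0.543]
contact_force: [0.0, -0.4, -0.3]
width: 0.0004
```

Run:
```python
from h import *
go(15,63,27);st()
R=range(30,180,4)
flush('w17.png',[('barL',R,225,300,1,.05)],[])
```

```text
tip fx [17.  72.8] 30.7 shift [  0.3 -10.   -3.7] jaw yaw -167.2640617564659 target 12.95
t 31.23 lean 0.015 -0.0228 F -0.07 -0.36 -0.29 j7 1.98
barL [248.03846154  30.        ] [251.25806452 178.        ] ang -0.05 x@y0=29.9 x@50=30.0
```

View pics/w17.png

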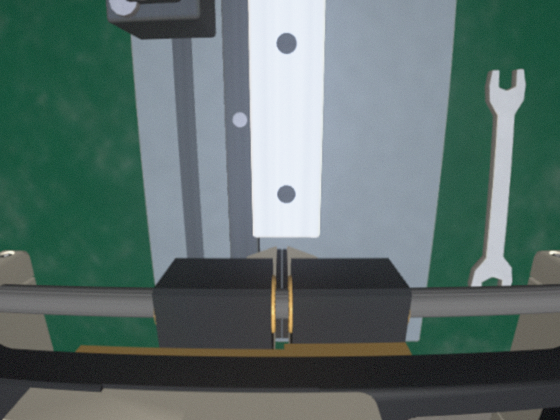

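>>> drive_tool([
  {"xyz": [-2,-0.5,-3.5],"roll": 0},
  {"xyz": [1,-4,0],"roll": 0},
  {"xyz": [0.7,-3,0],"roll": 0},
  {"xyz": [0.2,-0.8,0],"roll": 0},
  {"xyz": [0.2,-0.8,0],"roll": 0},
])

```text
t: 31.9
ee_pos: [0.4957, 0.2294, 0.2052]
eef_rot: [-0.441, 0.562, -0.442, -0.543]
contact_force: [-1.7, -0.1, 0.7]
width: 0.0003
```

Run:
```python
from h import *
go(15,63,27);st()
```

```text
tip fx [15. 64.] 27.3 shift [ 0.2 -1.  -0.3] jaw yaw -167.2240881092561 target 12.95
t 31.9 lean 0.0155 -0.0223 F -1.7 0.28 0.66 j7 1.98
```

>>> drive_tool([
  {"xyz": [0.15,-0.7,0],"roll": 0},
  {"xyz": [0.15,-0.7,0],"roll": 0},
  {"xyz": [0.12,-0.5,0],"roll": 0},
  {"xyz": [0.12,-0.5,0],"roll": 0},
])

```text
t: 32.4
ee_pos: [0.4963, 0.2271, 0.2053]
eef_rot: [-0.441, 0.562, -0.442, -0.543]
contact_force: [-0.1, 1.4, -0.7]
width: 0.0006
```

Run:
```python
from h import *
go(15,63,27);st()
```

```text
tip fx [15.1 61.7] 27.3 shift [-0.3  1.3 -0.3] jaw yaw -167.2157507939105 target 12.95
t 32.4 lean 0.0156 -0.0219 F 0.18 1.43 -0.74 j7 1.99
```

>>> drive_tool([
  {"xyz": [0.18,-0.8,-0.1],"roll": 0},
  {"xyz": [0.22,-1,-0.1],"roll": 0},
  {"xyz": [0.27,-1.2,-0.1],"roll": 0},
])

```text
t: 32.78
ee_pos: [0.4964, 0.2259, 0.2055]
eef_rot: [-0.442, 0.561, -0.44, -0.545]
contact_force: [-0.4, 5.4, -0.2]
width: 0.0006
```

>>> drive_tool([
  {"xyz": [0.3,-1.35,-0.1],"roll": 0},
])

```text
t: 32.9
ee_pos: [0.4964, 0.2254, 0.2056]
eef_rot: [-0.442, 0.561, -0.439, -0.545]
contact_force: [-2.0, 5.8, -1.6]
width: 0.0005
```

Run:
```python
from h import *
go(15,63,27);st()
```

```text
tip fx [15.1 61.3] 27.6 shift [-0.4  1.6 -0.6] jaw yaw -167.0564548321869 target 12.95
t 32.9 lean 0.0168 -0.0149 F -0.66 6.06 -1.61 j7 1.99
```

>>> drive_tool([
  {"xyz": [0.42,-1.85,-0.2],"roll": -0.1},
])

```text
t: 33.02
ee_pos: [0.4965, 0.2248, 0.2057]
eef_rot: [-0.443, 0.56, -0.438, -0.546]
contact_force: [-1.0, 8.2, 0.0]
width: 0.0003
```

>>> drive_tool([
  {"xyz": [0.42,-1.85,-0.2],"roll": -0.1},
])

```text
t: 33.15
ee_pos: [0.4965, 0.2243, 0.2059]
eef_rot: [-0.444, 0.559, -0.438, -0.547]
contact_force: [-1.3, 7.1, -0.9]
width: 0.0006
```

>>> drive_tool([
  {"xyz": [0.44,-1.95,-0.2],"roll": -0.1},
  {"xyz": [0.44,-1.95,-0.2],"roll": -0.1},
])

```text
t: 33.4
ee_pos: [0.4965, 0.2231, 0.2063]
eef_rot: [-0.446, 0.557, -0.436, -0.548]
contact_force: [-1.7, 7.7, -1.8]
width: 0.0006
```

>>> drive_tool([
  {"xyz": [0.44,-1.95,-0.2],"roll": -0.1},
  {"xyz": [0.44,-1.95,-0.2],"roll": -0.1},
])

```text
t: 33.65
ee_pos: [0.4966, 0.2219, 0.2067]
eef_rot: [-0.448, 0.556, -0.434, -0.549]
contact_force: [-2.1, 7.6, -1.7]
width: 0.0006
```

Run:
```python
from h import *
go(15,63,27);st()
```

```text
tip fx [15.  61.4] 28.7 shift [-0.4  1.6 -1.7] jaw yaw -167.21142781187996 target 12.95
t 33.65 lean 0.0203 0.005 F -0.35 7.91 -1.71 j7 2.0
```

>>> drive_tool([
  {"xyz": [0.45,-2,-0.4],"roll": 0},
  {"xyz": [0.45,-2,-0.4],"roll": 0},
])

```text
t: 33.9
ee_pos: [0.4966, 0.2207, 0.2067]
eef_rot: [-0.449, 0.555, -0.432, -0.552]
contact_force: [-1.9, 7.2, -0.0]
width: 0.0006
```

>>> drive_tool([
  {"xyz": [0.45,-2,-0.4],"roll": 0},
  {"xyz": [0.45,-2,-0.4],"roll": 0},
])

```text
t: 34.15
ee_pos: [0.4965, 0.2195, 0.2068]
eef_rot: [0.45, -0.554, 0.429, 0.554]
contact_force: [-2.6, 8.5, -0.5]
width: 0.0004
```

Run:
```python
from h import *
go(15,63,27);st()
```

```text
tip fx [14.9 61.6] 28.9 shift [-0.2  1.4 -1.9] jaw yaw -166.89243906832408 target 12.95
t 34.15 lean 0.0227 0.0189 F -0.6 8.82 -0.51 j7 2.01
```

>>> drive_tool([
  {"xyz": [0.42,-1.85,-0.2],"roll": 0},
  {"xyz": [-0.2,1,0],"roll": 0},
  {"xyz": [-1,4,0],"roll": 0},
  {"xyz": [-2,9,0],"roll": 0},
  {"xyz": [-2,10,20],"roll": 0},
  {"xyz": [0,0,20],"roll": 0},
  {"xyz": [0,0,0],"roll": 0},
])

```text
t: 35.02
ee_pos: [0.4907, 0.2452, 0.2505]
eef_rot: [0.45, -0.554, 0.428, 0.555]
contact_force: [-0.9, -0.2, -0.6]
width: 0.0002
```

Run:
```python
from h import *
go(15,63,27);st()
R=range(20,160,4)
snap('wrist','w18.png')
c=snap('scene','s18.png');im=c['image'][:,:,::-1];cv2.imwrite('pics/s18z.png',cv2.resize(im[130:270,215:340],None,fx=4.2,fy=4.2,interpolation=cv2.INTER_CUBIC))
```

```text
tip fx [15.1 88.1] 72.5 shift [  5.5 -24.5 -45.5] jaw yaw -166.7797278064205 target 12.95
t 35.02 lean 0.0236 0.0202 F -0.87 0.02 -0.63 j7 2.03
```

View pics/w18.png

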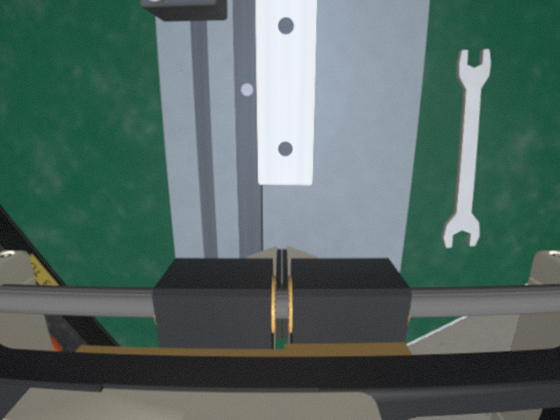

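View pics/s18z.png

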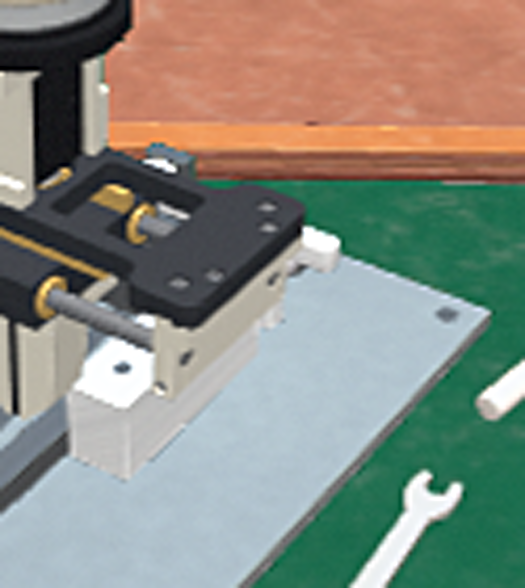

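>>> drive_tool([
  {"xyz": [0,0,40],"roll": 0},
  {"xyz": [0,0,40],"roll": 0},
  {"xyz": [0,0,30],"roll": 0},
  {"xyz": [0,0,0],"roll": 0},
  {"xyz": [0,0,0],"roll": 0},
])

```text
t: 35.75
ee_pos: [0.4899, 0.2431, 0.3583]
eef_rot: [0.447, -0.553, 0.431, 0.555]
contact_force: [-0.1, -0.3, -0.1]
width: 0.0005
```

Run:
```python
from h import *
go(15,63,27);st()
snap('wrist','w19.png')
c=snap('scene','s19.png');im=c['image'][:,:,::-1];cv2.imwrite('pics/s19z.png',cv2.resize(im[130:270,215:340],None,fx=4.2,fy=4.2,interpolation=cv2.INTER_CUBIC))
```

```text
tip fx [12.5 85.6] 180.3 shift [   7.5  -21.5 -153.3] jaw yaw -166.83176078874544 target 12.95
t 35.75 lean 0.016 0.0167 F -0.17 -0.27 -0.11 j7 2.2
```

View pics/w19.png

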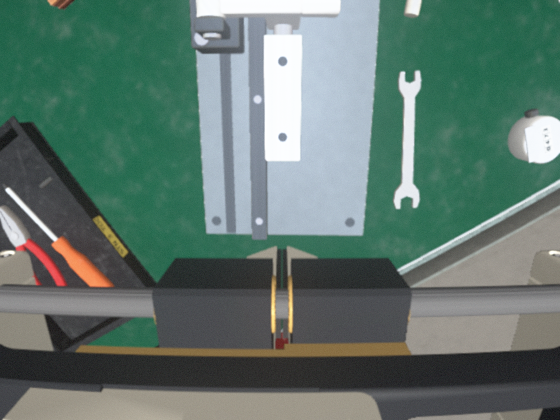

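View pics/s19z.png

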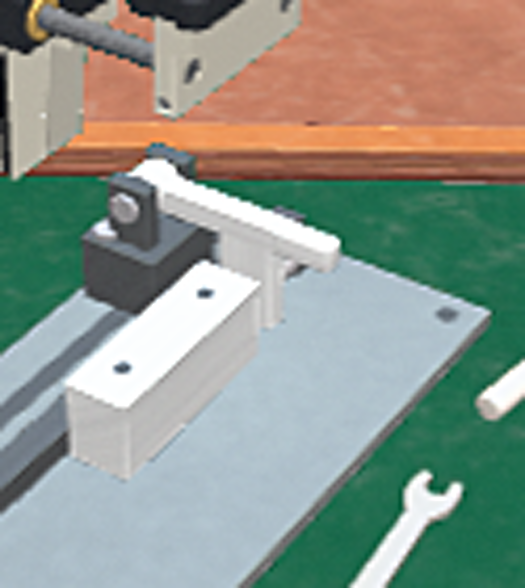

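Run:
```python
from h import *
R=range(45,155,3)
c=flush('w20.png',[('barL',R,258,274,1,.05),('barR',R,292,310,-1,.05)],[('fenceRear',R,240,256,-1,.024),('fenceFront',range(168,230,3),258,276,1,.024)])
P=tool();g=cv2.cvtColor(c['image'],cv2.COLOR_RGB2GRAY)
for r in ((278,160),(278,35)): print(fx(wcast(c,P,[r],.05)[0]))
cv2.imwrite('pics/w20z.png',cv2.resize(c['image'][0:180,190:350,::-1],None,fx=3.3,fy=3.3,interpolation=cv2.INTER_CUBIC))
```

```text
barL [263.29032258  45.        ] [264.03333333 153.        ] ang 0.20 x@y0=29.8 x@50=29.6
barR [301.64285714  45.        ] [299.875 153.   ] ang 0.00 x@y0=-0.4 x@50=-0.4
fenceRear [247.6  45. ] [249.66666667 153.        ] ang -0.23 x@y0=45.1 x@50=45.3
fenceFront [266.65625 168.     ] [267.34782609 228.        ] ang 0.03 x@y0=29.3 x@50=29.3
[17.9 51.6]
[ 18.1 -47.5]
```

View pics/w20z.png

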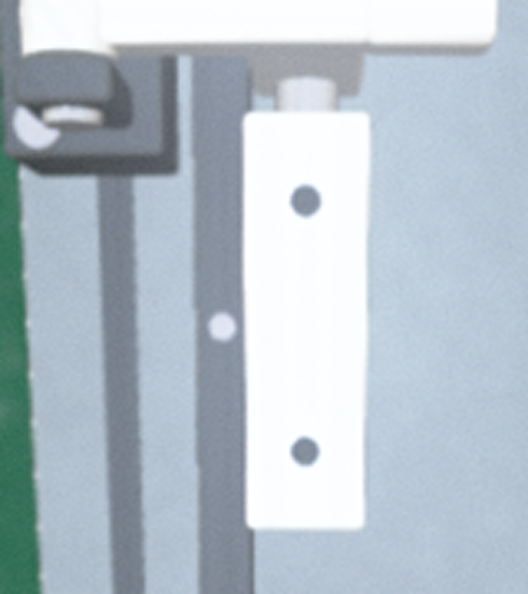

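>>> drive_tool([
  {"xyz": [-22,-5,-30],"roll": 0},
  {"xyz": [-22,-25,-30],"roll": 0},
  {"xyz": [0,-35,-30],"roll": 0},
  {"xyz": [0,0,-30],"roll": 0},
  {"xyz": [0,0,-20],"roll": 0},
  {"xyz": [0,0,0],"roll": 0},
])

```text
t: 36.65
ee_pos: [0.4427, 0.1751, 0.2103]
eef_rot: [0.445, -0.551, 0.433, 0.558]
contact_force: [0.0, -0.6, -0.1]
width: 0.0005
```

Run:
```python
from h import *
go(-28,30,18);st()
```

```text
tip fx [-50.2  30.4] 32.4 shift [ 21.7   4.5 -14.4] jaw yaw -166.75847054596565 target 12.95
t 36.65 lean 0.0078 0.0195 F -0.12 -0.55 -0.1 j7 2.05
```

>>> drive_tool([
  {"xyz": [7,1.5,-8],"roll": 0},
  {"xyz": [7,1.5,-5],"roll": 0},
  {"xyz": [5,1.2,0],"roll": 0},
  {"xyz": [3,0.7,0],"roll": 0},
  {"xyz": [0,0,0],"roll": 0},
])

```text
t: 37.28
ee_pos: [0.4673, 0.1815, 0.1983]
eef_rot: [0.446, -0.551, 0.431, 0.558]
contact_force: [-0.5, 1.0, -0.6]
width: 0.0005
```

Run:
```python
from h import *
go(-28,30,18);st()
```

```text
tip fx [-24.3  31.5] 20.3 shift [-3.3 -2.2 -2.3] jaw yaw -166.75668868679656 target 12.95
t 37.27 lean 0.0105 0.021 F -0.21 1.1 -0.64 j7 2.06
```

>>> drive_tool([
  {"xyz": [1,0.23,0],"roll": 0},
  {"xyz": [1,0.23,0],"roll": 0},
  {"xyz": [0.6,0.14,0],"roll": 0},
])

```text
t: 37.65
ee_pos: [0.4698, 0.1821, 0.1986]
eef_rot: [0.446, -0.551, 0.431, 0.558]
contact_force: [0.4, 0.2, -0.2]
width: 0.0005
```

Run:
```python
from h import *
go(-28,30,18);st()
```

```text
tip fx [-21.7  31.4] 20.7 shift [-5.8 -2.8 -2.7] jaw yaw -166.74571568907095 target 12.95
t 37.65 lean 0.0108 0.0208 F 0.45 0.07 -0.22 j7 2.07
```

>>> drive_tool([
  {"xyz": [0.6,0.14,0],"roll": 0},
  {"xyz": [0.6,0.14,0],"roll": 0},
  {"xyz": [0.5,0.12,0],"roll": 0},
])

```text
t: 38.02
ee_pos: [0.4715, 0.1825, 0.1986]
eef_rot: [0.446, -0.551, 0.431, 0.558]
contact_force: [0.8, 0.6, -0.3]
width: 0.0002
```

>>> drive_tool([
  {"xyz": [0.5,0.12,0],"roll": 0},
  {"xyz": [0.5,0.12,0],"roll": 0},
])

```text
t: 38.28
ee_pos: [0.4726, 0.1827, 0.1986]
eef_rot: [0.446, -0.551, 0.431, 0.558]
contact_force: [-0.3, -0.2, 0.3]
width: 0.0003
```

Run:
```python
from h import *
go(-28,30,18);st()
```

```text
tip fx [-18.8  31.4] 20.7 shift [-8.6 -3.4 -2.7] jaw yaw -166.73989329530258 target 12.95
t 38.27 lean 0.0107 0.0207 F -0.36 -0.08 0.31 j7 2.07
```

>>> drive_tool([
  {"xyz": [0.5,0.12,0],"roll": 0},
  {"xyz": [0.5,0.12,0],"roll": 0},
  {"xyz": [0.5,0.12,0],"roll": 0},
])

```text
t: 38.65
ee_pos: [0.4736, 0.1831, 0.1985]
eef_rot: [0.446, -0.551, 0.432, 0.558]
contact_force: [-1.9, 0.1, 0.9]
width: 0.0006
```

>>> drive_tool([
  {"xyz": [0.5,0.12,0],"roll": 0},
  {"xyz": [0.5,0.12,0],"roll": 0},
  {"xyz": [0.4,0.1,0],"roll": 0},
])

```text
t: 39.02
ee_pos: [0.474, 0.1834, 0.1984]
eef_rot: [0.445, -0.551, 0.432, 0.558]
contact_force: [-4.9, -1.2, 4.5]
width: 0.0004
```

Run:
```python
from h import *
go(-28,30,18);st();snap('wrist','w21.png')
```

```text
tip fx [-17.9  31.6] 20.5 shift [-9.5 -3.8 -2.5] jaw yaw -166.67538582507711 target 12.95
t 39.02 lean 0.0074 0.0199 F -5.01 -0.08 4.5 j7 2.08
```

View pics/w21.png

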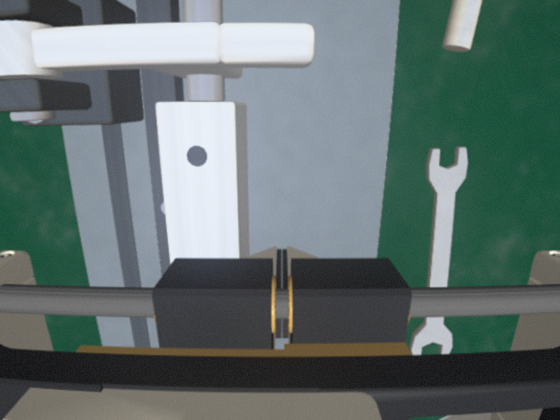

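>>> drive_tool([
  {"xyz": [-0.6,-0.14,0],"roll": 0},
  {"xyz": [-3,-0.7,0],"roll": 0},
  {"xyz": [-8,-2,0],"roll": 0},
  {"xyz": [-8,-2,15],"roll": 0},
  {"xyz": [0,10,30],"roll": 0},
  {"xyz": [5,25,35],"roll": 0},
  {"xyz": [10,25,20],"roll": 0},
  {"xyz": [10,10,0],"roll": 0},
  {"xyz": [0,0,0],"roll": 0},
])

```text
t: 40.2
ee_pos: [0.4773, 0.2488, 0.3046]
eef_rot: [0.446, -0.552, 0.431, 0.558]
contact_force: [-0.9, -0.1, -1.0]
width: 0.0004
```

Run:
```python
from h import *
go(15,85,120);st();c=snap('wrist','w22.png')
c=snap('scene','s22.png');im=c['image'][:,:,::-1];cv2.imwrite('pics/s22z.png',cv2.resize(im[130:270,215:340],None,fx=4.2,fy=4.2,interpolation=cv2.INTER_CUBIC))
```

```text
tip fx [ 0.5 94.4] 126.6 shift [16.2 -5.9 -6.6] jaw yaw -166.67253726010532 target 12.95
t 40.2 lean 0.0102 0.0193 F -0.89 0.14 -1.03 j7 2.13
```

View pics/w22.png

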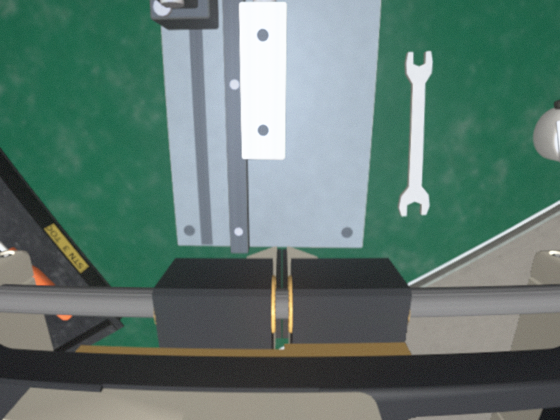

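View pics/s22z.png

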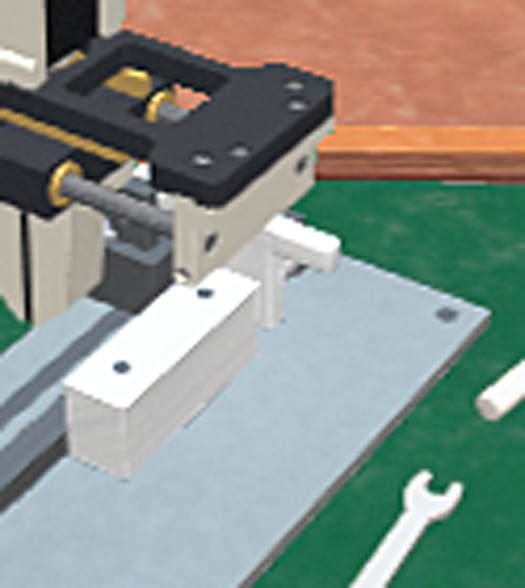

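Run:
```python
from h import *
R=range(12,150,3)
flush('w23.png',[('barL',R,232,248,1,.05),('barR',R,278,296,-1,.05)],[('fenceRear',R,215,235,-1,.024),('fenceFront',range(166,225,3),240,256,1,.024)])
a=cv2.imread('pics/s19.png',0)[190:265,225:290].astype(float);b=cv2.imread('pics/s22.png',0)[190:265,225:290].astype(float)
a=a[15:];b=b[15:]
print(cv2.phaseCorrelate(a,b),abs(a-b).mean())
robot.job_done(); print(robot.get_state()['t'])
```

```text
barL [236.42424242  12.        ] [239.17647059 147.        ] ang -0.21 x@y0=30.0 x@50=30.2
barR [284.15384615  12.        ] [282.66666667 147.        ] ang -0.14 x@y0=0.1 x@50=0.2
fenceRear [220.6  12. ] [224. 147.] ang -0.24 x@y0=45.0 x@50=45.2
fenceFront [246.21052632 166.        ] [247.48484848 223.        ] ang -0.05 x@y0=28.5 x@50=28.6
((-0.0952030479054784, -0.06568596751386835), 1.004578313258826) 1.9430769230769231
the job is handed in; nothing more can be done
the job is handed in; nothing more can be done
```

I flipped the flag down, slid the bar along the fence to the stop screw, pressed it home and let go. The job was handed in at about 40 s, with the robot clear of everything.

- **Flag:** it went down to its hard limit and still looked down in the last pictures. As it hit the limit, the wrist force reached about 75 N on the tab (limit 120 N), because I stepped too far.
- **Press:** I pressed twice. The first reached only about 7 N and the bar began to turn off the fence. I backed off, pushed the bar flush again, and pressed a second time. Readings then were 7.2–8.8 N for about 1.2 s, and no reading passed 9 N; I read the force only at the end of each move.
- **Flush with the fence:** after letting go, the bar looked about 0.3° off the fence, so I pushed its side towards the fence with about 5 N. The last check puts it within about 0.1° of the fence's rear edge, with its side at x = 30.0–30.2 mm. A separate fit of the fence's front edge read 28.5 mm, which I put down to a shading error in the picture.
- **Against the stop:** comparing scene pictures before and after the side push, the bar moved less than 0.1 pixel, so it should still be pushing the plunger in. The plunger itself is hidden, so I could not measure this.
- **Spanner and dowel:** I never touched them. I saw nothing moved in the pictures but did not measure it.

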